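# Opening check of a combination padlock: hang its tag, feel for the notch, open, present

### The arm

A 7-joint arm with a two-finger parallel gripper is mounted at the origin on a cart in front of the work surface, level with it; the furniture and walls round the work are solid. World frame = base frame: x ahead of the robot, y to its left, z up, the work surface at z = 0. Lengths are in m, angles in degrees, forces in N, time in s.
With the tool pointing down it reaches from about 0.4 to 0.875 m from the base axis. Payload 6.5 kg.
Tool frame: the origin (TCP) lies midway between the tips of the shut fingers; the grasp point (between the pads) lies 19 mm behind it; z points along the fingers, y is the direction in which the jaws open and shut (so a half turn about z gives the same grasp; the last joint's range is limited). The gripper opens to 85 mm and grips with 20 to 120 N. Pads are 22 mm wide; open, the fingers measure 114 mm over their backs; the gripper's body (76 mm by 85 mm) begins 54 mm behind the grasp point. The pads swing forward as they close: fully open they stand 13 mm farther back than shut.
Start: joints at [73.556, 30.733, -0.252, 88.115, 0.149, 61.152, -4.079], TCP at [0.142, -0.634, 0.231] pointing down, gripper open.
Joint ranges: [-154.64, 154.64], [-21.42, 123.67], [-72.66, 72.17], [13.99, 137.28], [-74.86, 254.86], [10.95, 109.41], [-158.01, 158.01]. Speed limits (degrees/s): [136.94, 136.94, 180, 180, 180, 180, 180].

### API

Orientations are given as a 3x3 rotation matrix whose columns are the frame's x, y, z axes.
In Python, from cell import robot, cams, order gives the robot as it stands.
- The arm moves only by the tool arm_command, never from a script. Its argument "increments" is text: rows parted by semicolons, each of 4 numbers parted by spaces: the shift along the tool's x, y, z in m, then the turn about the tool's z in rad. In form: dx dy dz turn; .... A call has 1 to 5 rows; each row is the pose to reach, as a shift and turn from the pose measured when the call began, along the tool's axes at that moment; what a row does not reach only later rows make up. A row lasts 1/8 s, in which the tool goes at most 62.5 mm and 10.7 degrees, less where a joint would pass 70% of its speed; a pose out of reach is approached as far as the arm can. A call with a gripper value outside its range is refused whole. "hand" is the closure in counts, from 0 (fully open) to 255 (shut), set as the call begins (left out, the last holds). The fingers move at their own pace and stop on an object; the grip force is fixed at half the most. Time passes only in rows, so rows that repeat a pose let the fingers close. It gives the time, the measured TCP pose, the force and the opening at its end, in the units of the state.
- robot.read_state(): the state, without advancing time (a new reading comes with each control period).
- cams.snapshot(name): name is "side" or "top"; returns the picture (480x640x3 uint8, red, green, blue); there is no depth.
- cams.camera_model(name): a dict with "intrinsics" (3x3 intrinsics, pixels), "R" (3x3) and "t" (3): a world point X has camera coordinates R X + t. Camera axes: x right, y down, z forward; pixel columns grow to the right and rows downward; lengths in m; the calibration is good to about 2 mm. A picture is of the moment at which its call begins. camera_model takes no time and is no camera call.
- order.finish_job(): hands the job in, once; it reports no verdict.
The state is a dict: "t": time; "joints": joint angles; "dq": joint speeds; "effort": joint torques, N m; "ee_pos": TCP position; "ee_rot": TCP orientation; "ft_force": force on the tool from outside, world axes, zero at the start; "moment": the same for the moment, N m; "opening": finger opening in m.
Only numpy, scipy, OpenCV 4.12 (cv2) and the standard library are available. Lean on these libraries where they do the work, as an engineer would, in place of code of your own. Each camera call takes 0.05 s, during which the arm holds its last target.

### The job

Do the opening check on the combination padlock that lies in the black inspection nest. First hang its orange job tag by the hole over the post behind the lock and let go of it; then turn the dial clockwise, notch by notch, until you feel the opening notch and the shackle springs out, and pull the shackle fully open while the lock stays down in its nest. Last, lift the open lock out of the nest and finish while holding it still, dial face up, some 20 cm above the worktop for the inspector: do not put it down or let it go, and leave the other things on the bench where they stand.

Things in the scene. Friction and masses are not known exactly. Their poses are not given: they have to be found in the camera images.
- nest: inspection nest, fixed to the worktop: grey base plate 196 x 100 x 10 mm carrying a black nest block for the lock and, behind it, a post for the tag. Origin on the worktop under the middle of the lock; x points level from the lock to the post, z up. The nest is open above; the lock is simply lifted out
- seat (a point): where the lock's origin sits: 22 mm above the nest's origin. About 1 mm play all round. Four corner guides (34 mm above the worktop, at x = +-31 mm) leave the middle 49 mm of the lock's two sides free for fingers; the rear wall is 36 mm high; a low front stop passes under the shackle (front face 37 mm before the origin, top 28 mm above the worktop)
- post_foot (a point): point on the axis of the tag post, at the top of its round bright metal collar (50 mm across), 22 mm above the worktop and 110 mm behind the nest's origin along its x axis. The upright steel pin is 8 mm across with a tapered tip and rises 38 mm above this point. A tag dropped over the pin lies flat on the collar
- tag: orange plastic job tag, a flat plate 74 x 36 x 6 mm (its x, y, z), 30 g, lying flat on the worktop with a white paper field; origin in the middle of its underside. A through hole 16 mm across with a steel rim lies 20 mm from the middle along +x
- tag_hole (a point): centre of the tag's hole, at half the plate's thickness (3 mm above its underside)
- lock: combination padlock lying dial up in the nest: steel case 58 x 62 x 24 mm (x, y, z), about 0.35 kg with dial and shackle; origin in the middle of the case's underside, z up through the dial, -x towards the shackle. The case can be gripped across its 62 mm width (y) at the middle of its sides
- dial_top (a point): centre of the dial's top, 46 mm above the lock's underside, on the case's middle. The dial is a black fluted knob 38 mm across, 22 mm high on the case; its foot is a skirt 50 mm across, 4 mm high, with ten white ticks all alike: nothing shows where it opens. It clicks softly (under 0.1 N m) every 36 degrees; from the start the opening notch lies 0.6 to 2 rad clockwise seen from above
- bow (a point): middle of the shackle's bow: the straight cross bar of the steel U, along the lock's y, round, 8 mm thick, straight for 18 mm; 34 mm clear between the legs. Shut, it lies 67 mm before the lock's origin along -x and 13 mm above its underside (35 mm above the worktop), with 34 mm clear between bar and case
- shackle (a joint): how far the shackle is out of the case, m, along the lock's -x: under 0.0035 while shut (it creeps as the dial clicks); at the opening notch it springs out to about 0.011 and the dial meets a stop within 0.13 rad beyond (do not force it past); 0.022 is fully open. It pulls with 2 N and stays where it is left
- tray_reject: small red open parts tray, 66 x 86 x 21 mm, origin in the middle of its underside; stays where it is
- tray_good: small blue open parts tray, 71 x 101 x 23 mm, origin in the middle of its underside; stays where it is
- flux_bottle: small white bottle with a red spout cap, 33 mm across, 93 mm high, origin in the middle of its underside; stays where it is
- stamp: small turned wooden hand stamp, 23 mm across, 53 mm high, origin in the middle of its underside; stays where it is
- magnifier: big ring-light magnifier of the bench, fixed; do not bump it. Its foot stands at the back, right of the middle; its thin arm slopes from there up over the right side of the bench (0.15 m high at its back end, 0.33 m in front) to the round lens head, 0.2 to 0.33 m above the right front edge of the worktop. Its origin has no meaning: the arm passes 0.3 m above it

How it is judged (in metres and radians):
On the way, in this order (a step that is already met when the one before it is completed fails the run):
1. the job tag hangs on the post: the pin stands through its hole, it lies flat on the collar and has been let go (horizontal distance between tag_hole and post_foot below 0.007 m and height (world z) of tag_hole below 0.032 m and angle between tag's own z axis and vertical below 0.2 rad and contact force between the fingers and tag below 0.2 N), for 0.2 s.
2. the dial has been turned to the opening notch: the shackle has sprung out more than 6 mm, the lock still down in its nest (value of joint shackle above 0.006 m and distance between lock and seat below 0.008 m), for 0.1 s.
3. the shackle has been pulled fully open (more than 19 mm) with the lock still down in its nest (value of joint shackle above 0.019 m and distance between lock and seat below 0.008 m), for 0.1 s.
At the end, for the whole second after the job is handed in: The gripper holds the padlock still, dial up within 0.3 rad, its underside 0.15 to 0.32 m above the worktop, clear of the nest, the shackle out more than 17 mm; the tag lies flat on the collar, its hole within 7 mm of the post's axis, let go (all of step 1 and value of joint shackle above 0.017 m and height (world z) of lock between 0.15 and 0.32 m and angle between lock's own z axis and vertical below 0.3 rad and linear speed of lock below 0.03 m/s and contact force between the fingers and lock above 2 N and contact force between nest and lock below 0.1 N); the arm keeps its last pose, push and grip.
It fails at once if the lock is lifted or pushed more than 20 mm out of its nest while its shackle is not yet open (distance between lock and seat above 0.02 m and value of joint shackle below 0.015 m).
It fails at once if a bystander is moved by more than 25 mm (distance of any of tray_reject, tray_good, flux_bottle, stamp from where it was at the start of the episode above 0.025 m).
It also fails if it takes over 72 s, if anything falls off the work surface, if the arm or the gripper's body presses on something with over 40 N, if the wrist force passes 120 N, or if a joint passes its speed limit or range.

## Working session

There is one attempt and no reset: what is moved stays moved. The work goes in short steps, Python scripts to look and compute and a tool call to move; the robot and the scene stay as the last step left them, time stands still between calls to the robot, and variables do not carry over. Pictures are saved under pics/ and viewed, and the job is handed in when it is done.

Besides the shell and the picture viewer there is one more tool, called after ">>>" as a command line: name --argument value ..., lists and objects as JSON in quotes. arm_command: Moves the arm, as the interface text tells. Its arguments: {"type":"object","properties":{"increments":{"type":"string"},"hand":{"type":"number"}},"required":["increments"]}

```bash
ls; mkdir -p pics
python3 - <<'E'
from cell import robot,cams,order
import cv2
print(robot.read_state())
for n in("side","top"):
    im=cams.snapshot(n); cv2.imwrite(f"pics/{n}0.png",im[:,:,::-1]); m=cams.camera_model(n); print(n,m)
E
```

```text
pics
{'t': 0.0, 'joints': array([73.55600391, 30.78075783, -0.25402398, 88.17093327,  0.15061398,
       61.15163247, -4.07829673]), 'dq': array([ 0.05187498,  0.10421382,  0.05255992,  0.04388543, -0.05014528,
       -0.00522967, -0.08281186]), 'effort': array([-5.89628362e-04, -5.83414114e+01,  1.04833402e+00, -2.59101516e+01,
        1.22506107e-02,  9.59321216e-03,  4.24390208e-06]), 'ee_pos': array([ 0.1421882 , -0.63360275,  0.23037467]), 'ee_rot': array([[ 9.75699809e-01,  2.19110892e-01, -5.47602555e-04],
       [ 2.19111519e-01, -9.75698319e-01,  1.71243826e-03],
       [-1.59081017e-04, -1.79081171e-03, -9.99998384e-01]]), 'ft_force': array([0.57803129, 0.49293343, 0.50912509]), 'moment': array([-0.01295003,  0.00083257,  0.05917878]), 'opening': 0.08525450103163797}
side {'intrinsics': array([[602.45618431,   0.        , 322.68691855],
       [  0.        , 602.45618431, 230.26095924],
       [  0.        ,   0.        ,   1.        ]]), 'R': array([[-0.03985988,  0.9989364 , -0.0231787 ],
       [ 0.56540774,  0.00342283, -0.82480445],
       [-0.82384785, -0.04598202, -0.56494281]]), 't': array([ 0.1227878 , -0.27856263,  1.51489756])}
top {'intrinsics': array([[494.65789609,   0.        , 324.98394055],
       [  0.        , 494.65789609, 235.58099104],
       [  0.        ,   0.        ,   1.        ]]), 'R': array([[-7.18548954e-03, -9.99974078e-01,  4.60521721e-04],
       [-9.96355266e-01,  7.12033926e-03, -8.50028562e-02],
       [ 8.49973737e-02, -1.06963038e-03, -9.96380601e-01]]), 't': array([-0.065563  ,  0.61534452,  1.01985983])}
```

View pics/side0.png

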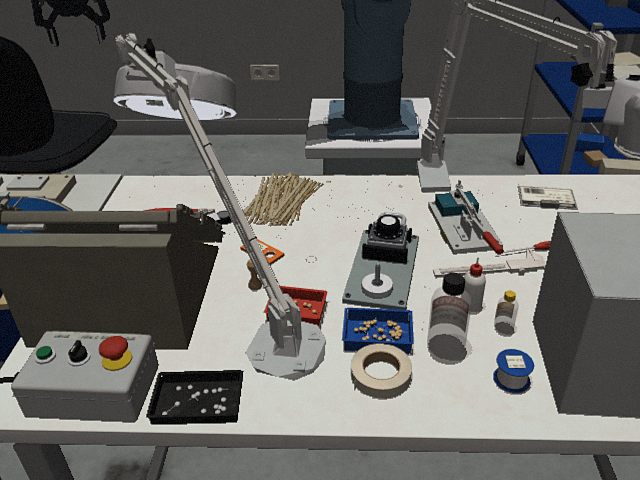

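View pics/top0.png

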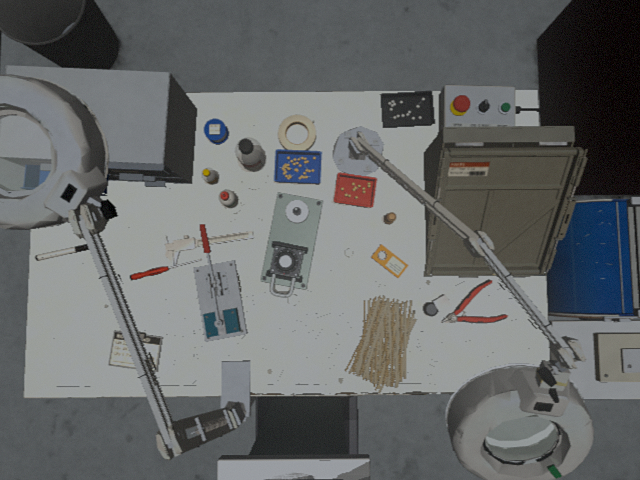

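Top view: nest around (290,245), post (297,210), tag (389,261), stamp (390,217). I'll zoom in.

Run:
```python
import cv2
im=cv2.imread("pics/top0.png"); a=im[185:305,250:410]; cv2.imwrite("pics/topz.png",cv2.resize(a,None,fx=5,fy=5,interpolation=cv2.INTER_CUBIC))
im=cv2.imread("pics/side0.png"); a=im[200:320,230:430]; cv2.imwrite("pics/sidez.png",cv2.resize(a,None,fx=4,fy=4,interpolation=cv2.INTER_CUBIC))
```

```text
(no output)
```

View pics/topz.png

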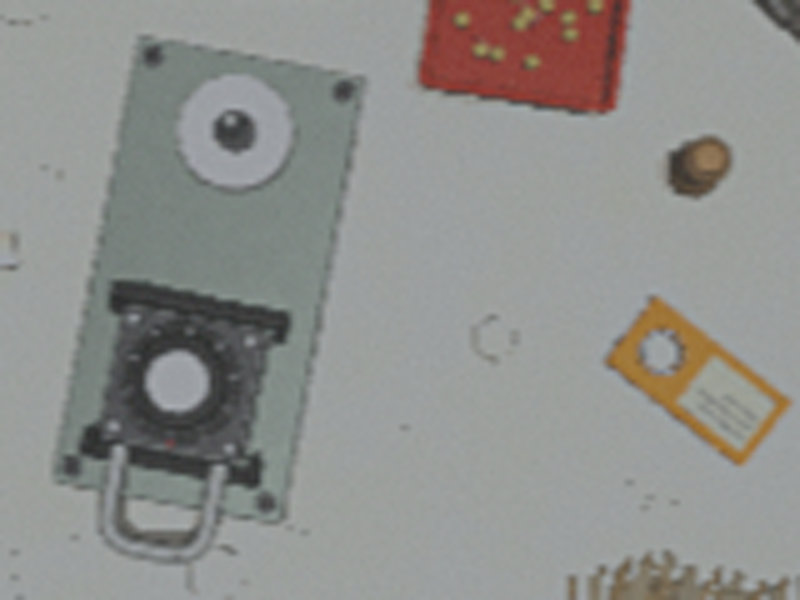

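View pics/sidez.png

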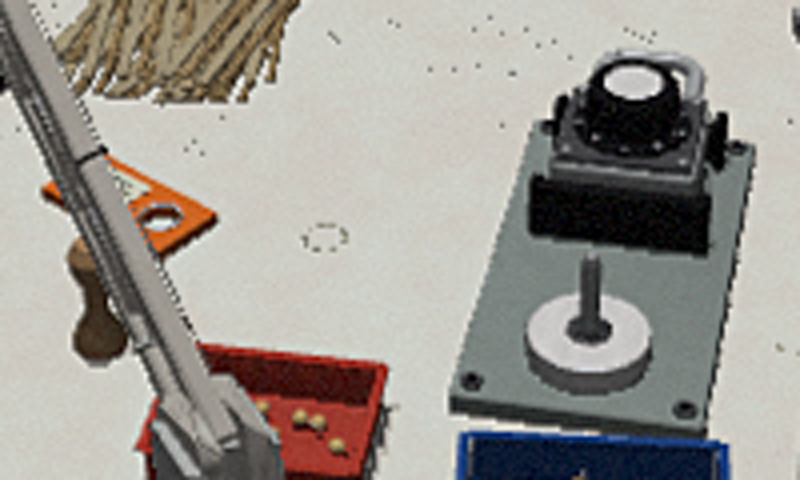

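```bash
cat > h.py <<'E'
import numpy as np
from cell import robot,cams
def ray(n,uv,z):
    m=cams.camera_model(n);K,R,t=m["intrinsics"],np.array(m["R"]),np.array(m["t"])
    d=R.T@np.linalg.solve(K,[uv[0],uv[1],1]);c=-R.T@t
    return c+d*(z-c[2])/d[2]
def proj(n,X):
    m=cams.camera_model(n);p=m["intrinsics"]@(m["R"]@np.array(X)+m["t"]);return p[:2]/p[2]
def T(p): return (p[0]/5+250-.4,p[1]/5+185-.4)
def S(p): return (p[0]/4+230-.375,p[1]/4+200-.375)
E
python3 - <<'E'
from h import *
np.set_printoptions(precision=4,suppress=True)
tag=[ray("top",T(p),.006) for p in[(652,296),(606,361),(740,465),(791,402)]]
print("tag",*tag,"mean",np.mean(tag,0))
a=(tag[0]+tag[1])/2-(tag[2]+tag[3])/2; print("len",np.linalg.norm(a),"ang",np.degrees(np.arctan2(a[1],a[0])))
b=tag[0]-tag[1];print(np.linalg.norm(b),np.degrees(np.arctan2(b[1],b[0])), np.linalg.norm(tag[3]-tag[2]))
print("hole top",ray("top",T((661,351)),.004),"side",ray("side",S((161,217)),.004))
pl=[ray("top",T(p),.010) for p in[(137,37),(367,77),(283,522),(52,483)]]
print("plate",*pl,np.mean(pl,0)); a=(pl[0]+pl[1]-pl[2]-pl[3])/2; b=pl[0]-pl[1];print(np.linalg.norm(a),np.degrees(np.arctan2(a[1],a[0])),np.linalg.norm(b),np.degrees(np.arctan2(b[1],b[0])))
print("collar top",ray("top",T((236,131)),.022),"side",ray("side",S((589,339)),.022))
print("tip top",ray("top",T((233,120)),.06),"side",ray("side",S((591,257)),.06))
print("dial top",ray("top",T((178,381)),.068),"side",ray("side",S((632,83)),.068))
print("stamp", ray("top",T((712,156)),.053), "side foot",ray("side",S((98,345)),.0))
E
```

```text
tag [ 0.598  -0.1883  0.006 ] [ 0.5701 -0.1681  0.006 ] [ 0.5252 -0.2248  0.006 ] [ 0.552  -0.2472  0.006 ] mean [ 0.5613 -0.2071  0.006 ]
len 0.07352436138082806 ang 51.805872921091186
0.03441394020114837 -35.99940737930149 0.03491204202960414
hole top [ 0.5744 -0.192   0.004 ] side [ 0.5725 -0.1921  0.004 ]
plate [0.7116 0.0332 0.01  ] [ 0.6934 -0.0663  0.01  ] [ 0.5024 -0.0292  0.01  ] [0.5197 0.0692 0.01  ] [0.6068 0.0017 0.01  ]
0.1949260438301065 -10.803610181201451 0.10106314948368827 79.63206761203125
collar top [ 0.6687 -0.0103  0.022 ] side [ 0.6752 -0.0102  0.022 ]
tip top [ 0.6681 -0.0112  0.06  ] side [ 0.6718 -0.0104  0.06  ]
dial top [0.5607 0.0108 0.068 ] side [0.5624 0.0104 0.068 ]
stamp [ 0.6526 -0.2088  0.053 ] side foot [ 0.6548 -0.209   0.    ]
```

Run:
```python
from h import *
np.set_printoptions(precision=3,suppress=True)
print("tcp px",proj("top",[.142,-.634,.231]),proj("side",[.142,-.634,.231]))
# triangulate magnifier arm points: for top px at several z show side px
for uv in[(362,148),(400,182),(440,218),(482,250),(520,295),(565,350),(446,425),(592,425),(520,370),(520,478),(545,375)]:
  for z in(.15,.2,.25,.3,.33,.36):
    X=ray("top",uv,z); print(uv,z,X[:2],proj("side",X))
```

```text
tcp px [674.817 512.801] [80.344 48.592]
(362, 148) 0.15 [ 0.77  -0.141] [283.401 254.794]
(362, 148) 0.2 [ 0.757 -0.137] [285.058 217.919]
(362, 148) 0.25 [ 0.744 -0.133] [286.79  179.363]
(362, 148) 0.3 [ 0.73  -0.129] [288.604 139.01 ]
(362, 148) 0.33 [ 0.722 -0.127] [289.733 113.883]
(362, 148) 0.36 [ 0.714 -0.125] [290.895  88.032]
(400, 182) 0.15 [ 0.704 -0.212] [238.425 226.961]
(400, 182) 0.2 [ 0.695 -0.204] [241.379 193.338]
(400, 182) 0.25 [ 0.685 -0.196] [244.482 158.022]
(400, 182) 0.3 [ 0.675 -0.188] [247.745 120.883]
(400, 182) 0.33 [ 0.669 -0.184] [249.785  97.664]
(400, 182) 0.36 [ 0.664 -0.179] [251.891  73.703]
(440, 218) 0.15 [ 0.636 -0.285] [197.666 201.562]
(440, 218) 0.2 [ 0.63  -0.273] [201.625 170.811]
(440, 218) 0.25 [ 0.624 -0.262] [205.801 138.376]
(440, 218) 0.3 [ 0.618 -0.25 ] [210.212 104.115]
(440, 218) 0.33 [ 0.614 -0.243] [212.979  82.617]
(440, 218) 0.36 [ 0.611 -0.236] [215.844  60.368]
(482, 250) 0.15 [ 0.575 -0.362] [158.696 181.809]
(482, 250) 0.2 [ 0.573 -0.346] [163.523 153.243]
(482, 250) 0.25 [ 0.57 -0.33] [168.631 123.014]
(482, 250) 0.3 [ 0
[... 1516 characters left out ...]
565]
(520, 370) 0.33 [ 0.389 -0.354] [173.333  35.028]
(520, 370) 0.36 [ 0.395 -0.342] [176.449  17.764]
(520, 478) 0.15 [ 0.167 -0.416] [183.793  88.127]
(520, 478) 0.2 [ 0.186 -0.397] [186.879  68.731]
(520, 478) 0.25 [ 0.206 -0.378] [190.194  47.899]
(520, 478) 0.3 [ 0.225 -0.359] [193.763  25.465]
(520, 478) 0.33 [ 0.237 -0.348] [196.039  11.157]
(520, 478) 0.36 [ 0.249 -0.336] [198.426  -3.844]
(545, 375) 0.15 [ 0.347 -0.468] [135.401 122.88 ]
(545, 375) 0.2 [ 0.357 -0.447] [139.987 100.305]
(545, 375) 0.25 [ 0.366 -0.425] [144.887  76.188]
(545, 375) 0.3 [ 0.376 -0.403] [150.133  50.365]
(545, 375) 0.33 [ 0.382 -0.39 ] [153.462  33.975]
(545, 375) 0.36 [ 0.388 -0.377] [156.94   16.859]
```

Run:
```python
import cv2
im=cv2.imread("pics/side0.png"); a=im[0:320,0:320]; cv2.imwrite("pics/sidem.png",cv2.resize(a,None,fx=1.85,fy=1.85,interpolation=cv2.INTER_CUBIC))
im=cv2.imread("pics/top0.png"); a=im[110:480,330:640]; cv2.imwrite("pics/topm.png",cv2.resize(a,None,fx=1.6,fy=1.6,interpolation=cv2.INTER_CUBIC))
```

```text
(no output)
```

View pics/sidem.png

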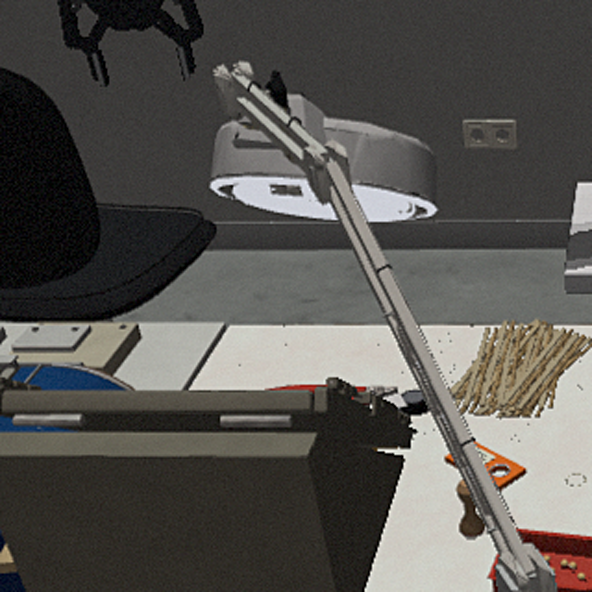

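View pics/topm.png

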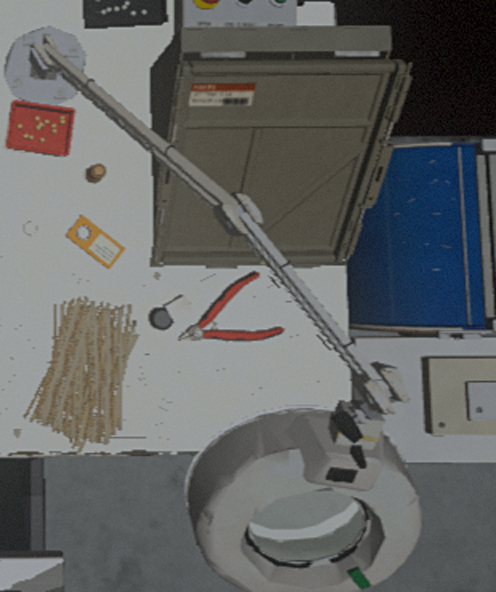

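Top view: the magnifier arm runs from its foot near (362,148), via an elbow at (480,248), to the lens around (520,425). I'll go above it, at TCP z≈0.5, to reach the tag.

```bash
cat >> h.py <<'E'
def go(x,y,z,yaw=None,v=True):
    s=robot.read_state();R=np.array(s["ee_rot"]);p=np.array(s["ee_pos"])
    psi=np.degrees(np.arctan2(R[1,0],R[0,0]))
    d=R.T@(np.array([x,y,z])-p); a=0 if yaw is None else np.radians((psi-yaw+180)%360-180)
    print("t %.2f pos"%s["t"],p.round(4),"psi %.2f open %.4f"%(psi,s["opening"]),"F",s["ft_force"].round(2),"M",s["moment"].round(3),"q",s["joints"].round(1))
    print("INC %.4f %.4f %.4f %.4f"%(*d,a),"tilt",R[:2,2].round(4))
E
python3 - <<'E'
from h import *
go(.142,-.634,.51); go(.56,-.205,.51,52.5)
E
```

```text
t 0.10 pos [ 0.1422 -0.6337  0.2305] psi 12.66 open 0.0856 F [ 0.44  0.48 -0.31] M [-0.03  -0.021  0.023] q [73.6 30.8 -0.3 88.2  0.1 61.2 -4.1]
INC -0.0003 -0.0002 -0.2795 0.0000 tilt [-0.0004  0.0015]
t 0.10 pos [ 0.1422 -0.6337  0.2305] psi 12.66 open 0.0856 F [ 0.44  0.48 -0.31] M [-0.03  -0.021  0.023] q [73.6 30.8 -0.3 88.2  0.1 61.2 -4.1]
INC 0.5015 -0.3272 -0.2790 -0.6954 tilt [-0.0004  0.0015]
```

>>> arm_command --increments "0 0 -0.06 0; 0 0 -0.12 0; 0 0 -0.18 0; 0 0 -0.24 0; 0 0 -0.28 0" --hand 100

```text
t: 0.72
ee_pos: [0.1423, -0.6341, 0.5135]
ee_rot: [[0.976, 0.219, 0.0], [0.219, -0.976, -0.001], [0.0, 0.001, -1.0]]
ft_force: [-0.0, 0.0, -0.9]
opening: 0.0521
```

>>> arm_command --increments "0.04 -0.026 0 0; 0.09 -0.058 0 0; 0.14 -0.091 0 0; 0.19 -0.124 0 0; 0.24 -0.156 0 0"

```text
t: 1.35
ee_pos: [0.3433, -0.4276, 0.5131]
ee_rot: [[0.976, 0.219, -0.0], [0.219, -0.976, -0.001], [-0.0, 0.001, -1.0]]
ft_force: [0.6, -1.5, 0.6]
opening: 0.0515
```

>>> arm_command --increments "0.05 -0.033 0 -0.1; 0.1 -0.065 0 -0.2; 0.15 -0.098 0 -0.35; 0.2 -0.13 0 -0.5; 0.25 -0.164 0 -0.69"

```text
t: 1.98
ee_pos: [0.5522, -0.2116, 0.5125]
ee_rot: [[0.611, 0.792, -0.001], [0.792, -0.611, -0.001], [-0.001, 0.0, -1.0]]
ft_force: [1.8, -0.9, -0.3]
opening: 0.052
```

Run:
```python
from h import *
import cv2
go(.5613,-.2071,.1,52.5)
for n in("side","top"):
    im=cams.snapshot(n); cv2.imwrite(f"pics/{n}1.png",im[:,:,::-1])
```

```text
t 1.98 pos [ 0.5522 -0.2116  0.5125] psi 52.34 open 0.0520 F [ 1.81 -0.88 -0.33] M [-0.003 -0.012  0.038] q [ 32.   18.  -22.   70.3   6.7  92.9 -26.3]
INC 0.0096 0.0044 0.4125 -0.0029 tilt [-0.0007 -0.0009]
```

View pics/top1.png

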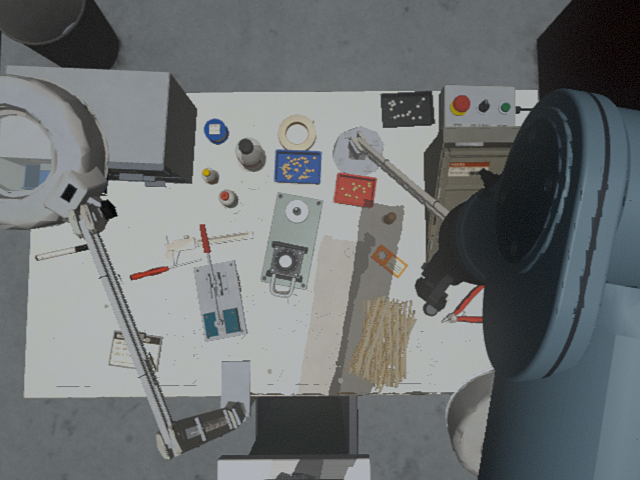

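View pics/side1.png

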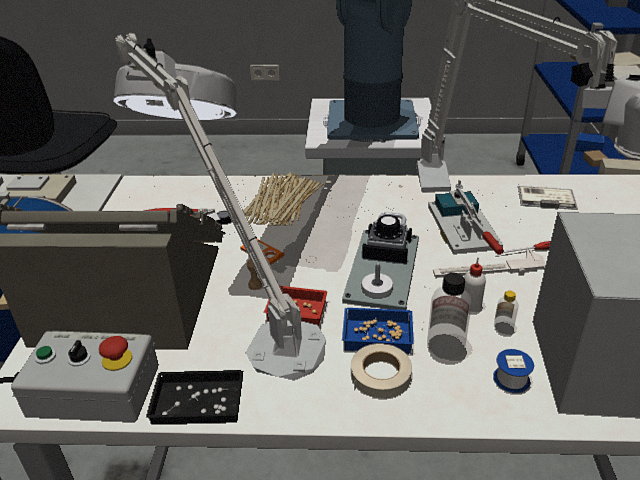

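Top view: the arm's shadow falls across the tag at (389,261), and the tool hangs above it clear of the magnifier. I'll descend.

>>> arm_command --increments "0.006 0.004 0.06 0; 0.006 0.004 0.12 0; 0.006 0.004 0.18 0; 0.006 0.004 0.24 0; 0.006 0.004 0.3 0"

```text
t: 2.7
ee_pos: [0.5607, -0.2022, 0.2095]
ee_rot: [[0.604, 0.797, -0.001], [0.797, -0.604, 0.004], [0.003, -0.003, -1.0]]
ft_force: [0.7, -0.1, -0.9]
opening: 0.0517
```

Run:
```python
from h import *
import cv2
go(.559,-.210,.06,52.5)
for n in("side","top"):
    im=cams.snapshot(n); cv2.imwrite(f"pics/{n}2.png",im[:,:,::-1])
```

```text
t 2.70 pos [ 0.5607 -0.2022  0.2095] psi 52.83 open 0.0517 F [ 0.72 -0.12 -0.95] M [-0.022 -0.087 -0.002] q [ 31.2  28.5 -21.2  96.8  11.6  57.  -31.2]
INC -0.0077 0.0038 0.1495 0.0058 tilt [-0.0005  0.0041]
```

View pics/side2.png

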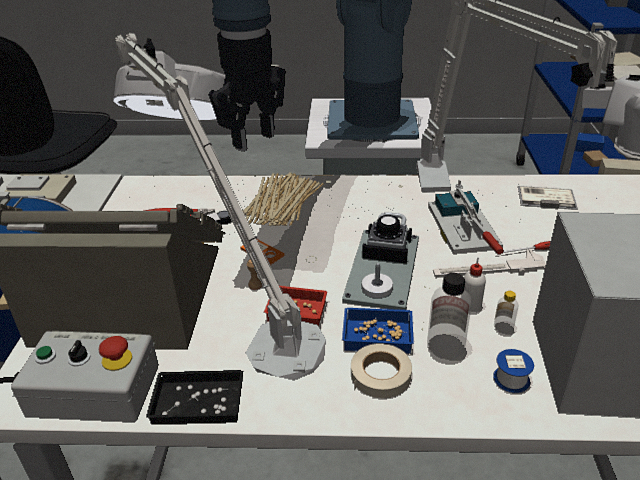

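View pics/top2.png

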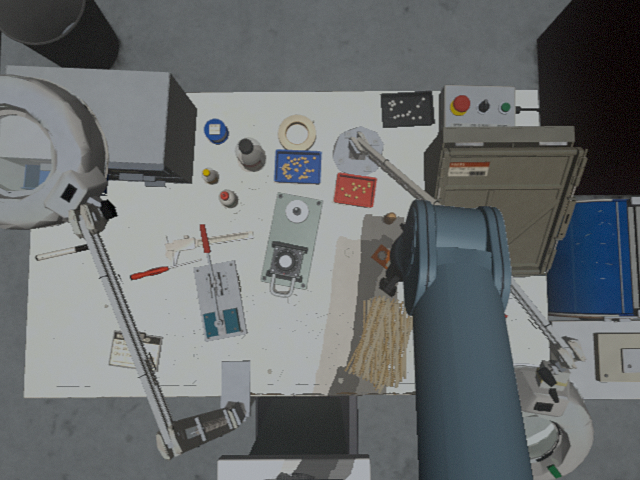

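Side view: the tool is 0.2 m above the tag and the wrist is near the magnifier arm. To gain clearance I'll offset the grasp centre 10 mm away from the magnifier and let the jaw pull the tag in.

Run:
```python
from h import *
go(.551,-.2042,.07,52.5)
```

```text
t 2.80 pos [ 0.5562 -0.2009  0.205 ] psi 52.87 open 0.0519 F [-0.75 -0.21  0.3 ] M [ 0.008  0.005 -0.015] q [ 31.2  28.8 -21.2  97.   11.6  57.2 -31.1]
INC -0.0056 -0.0001 0.1350 0.0065 tilt [-0.013   0.0082]
```

>>> arm_command --increments "-0.005 0 0.04 0.006; -0.005 0 0.07 0.006; -0.005 0 0.1 0.006; -0.005 0 0.13 0.006; -0.005 0 0.135 0.006" --hand 70

```text
t: 3.42
ee_pos: [0.5515, -0.2042, 0.0704]
ee_rot: [[0.609, 0.793, -0.014], [0.793, -0.609, 0.008], [-0.002, -0.016, -1.0]]
ft_force: [0.3, 0.6, 1.1]
opening: 0.0618
```

Run:
```python
from h import *
import cv2
for n in("side","top"):
    im=cams.snapshot(n)[:,:,::-1]; cv2.imwrite(f"pics/{n}3.png",im)
    c=im[80:310,130:370] if n=="side" else im[150:340,320:560]
    cv2.imwrite(f"pics/{n}3z.png",cv2.resize(c,None,fx=2.6,fy=2.6,interpolation=cv2.INTER_CUBIC))
go(.551,-.2042,.02,52.5)
```

```text
t 3.52 pos [ 0.5525 -0.2043  0.0715] psi 52.50 open 0.0620 F [-0.53 -0.45  0.89] M [ 0.004 -0.017 -0.058] q [ 29.3  38.7 -18.1 101.9  16.3  42.7 -34.8]
INC -0.0008 -0.0005 0.0515 0.0000 tilt [-0.0115  0.0076]
```

View pics/side3z.png

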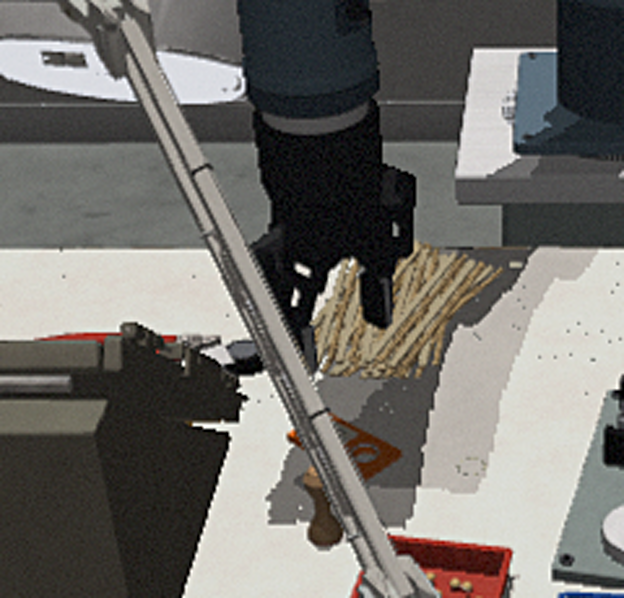

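View pics/top3z.png

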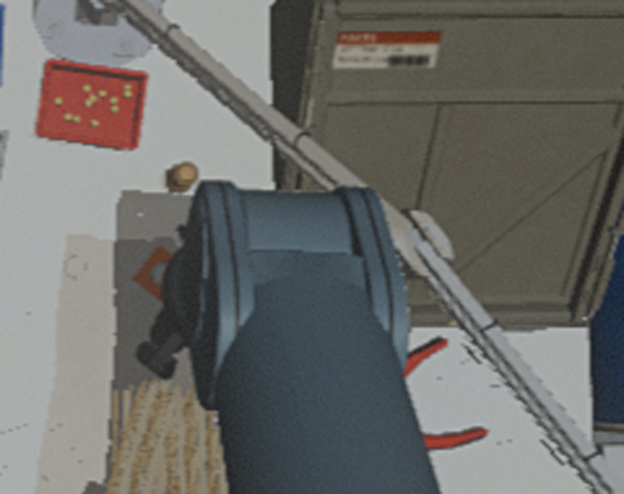

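Run:
```python
from h import *
import cv2
im=cv2.imread("pics/side3.png")[0:240,120:400]
cv2.imwrite("pics/side3y.png",cv2.resize(im,None,fx=2.5,fy=2.5,interpolation=cv2.INTER_CUBIC))
np.set_printoptions(precision=1,suppress=True)
for z in(.0,.07,.2,.25,.3,.35,.4,.45): print(z,proj("side",[.551,-.204,z]),proj("top",[.551,-.204,z]))
```

```text
0.0 [264.7 248.4] [387.3 265.7]
0.07 [261.6 215.4] [391.7 264.8]
0.2 [255.  146.8] [401.7 262.9]
0.25 [252.2 117.5] [406.4 262. ]
0.3 [249.2  86.4] [411.7 261. ]
0.35 [246.   53.2] [417.7 259.8]
0.4 [242.6  17.9] [424.6 258.4]
0.45 [239.  -19.9] [432.7 256.9]
```

View pics/side3y.png

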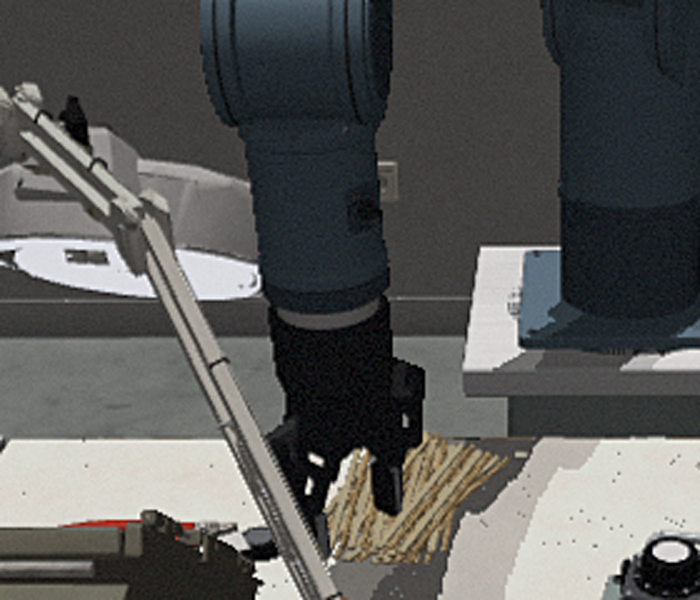

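Side view: the wrist barrel sits at rows 0–48 and the magnifier elbow is around (178,85), leaving about 25 mm or more of clearance. I'll descend to feel the table.

>>> arm_command --increments "-0.001 -0.0005 0.03 0; -0.001 -0.0005 0.05 0; -0.001 -0.0005 0.058 0; -0.001 -0.0005 0.063 0"

```text
t: 4.03
ee_pos: [0.5512, -0.2044, 0.0087]
ee_rot: [[0.609, 0.793, -0.011], [0.793, -0.609, 0.007], [-0.001, -0.013, -1.0]]
ft_force: [1.0, -0.6, 0.9]
opening: 0.0618
```

>>> arm_command --increments "0 0 0.002 0; 0 0 0.004 0;0 0 0.004 0"

```text
t: 4.4
ee_pos: [0.5513, -0.2044, 0.0049]
ee_rot: [[0.609, 0.793, -0.011], [0.793, -0.609, 0.007], [-0.001, -0.013, -1.0]]
ft_force: [-0.8, -0.7, 0.4]
opening: 0.062
```

>>> arm_command --increments "0 0 0.002 0; 0 0 0.004 0; 0 0 0.004 0"

```text
t: 4.78
ee_pos: [0.551, -0.2043, 0.0007]
ee_rot: [[0.609, 0.793, -0.011], [0.793, -0.609, 0.007], [-0.001, -0.013, -1.0]]
ft_force: [0.6, 0.8, -0.5]
opening: 0.062
```

Run:
```python
from h import *
import cv2
im=cams.snapshot("side")[:,:,::-1][160:290,200:330]; cv2.imwrite("pics/side4z.png",cv2.resize(im,None,fx=4.5,fy=4.5,interpolation=cv2.INTER_CUBIC))
go(.551,-.2042,.0,52.5)
```

```text
t 4.83 pos [ 0.5511 -0.2043  0.0008] psi 52.50 open 0.0619 F [0.32 0.26 0.57] M [ 0.003 -0.005  0.027] q [ 27.6  45.  -15.8 102.7  18.8  35.7 -36.8]
INC 0.0000 -0.0002 0.0008 -0.0001 tilt [-0.0109  0.0074]
```

View pics/side4z.png

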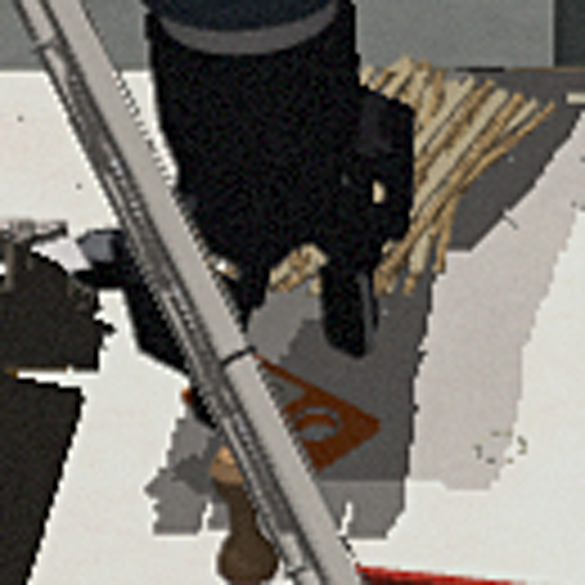

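Side view: the fingers straddle the tag, with one tip at (279,239) and the other behind the magnifier arm.

>>> arm_command --increments "0 0 0.002 0; 0 0 0.004 0; 0 0 0.004 0"

```text
t: 5.2
ee_pos: [0.5509, -0.2043, -0.0034]
ee_rot: [[0.609, 0.793, -0.011], [0.793, -0.609, 0.008], [-0.001, -0.014, -1.0]]
ft_force: [-0.0, -0.3, 0.4]
opening: 0.062
```

>>> arm_command --increments "0 0 0.001 0; 0 0 0.002 0; 0 0 0.002 0"

```text
t: 5.58
ee_pos: [0.551, -0.2043, -0.005]
ee_rot: [[0.609, 0.793, -0.011], [0.793, -0.609, 0.007], [-0.001, -0.013, -1.0]]
ft_force: [-2.4, 0.4, 4.7]
opening: 0.0622
```

>>> arm_command --increments "0 0 -0.002 0; 0 0 -0.003 0; 0 0 -0.003 0" --hand 100

```text
t: 5.95
ee_pos: [0.5507, -0.2041, -0.0022]
ee_rot: [[0.609, 0.793, -0.012], [0.793, -0.609, 0.008], [-0.001, -0.014, -1.0]]
ft_force: [0.1, -0.1, -0.1]
opening: 0.0517
```

>>> arm_command --increments "0 0 -0.001 0; 0 0 -0.0015 0; 0 0 -0.0015 0; 0 0 -0.0015 0" --hand 255

```text
t: 6.45
ee_pos: [0.5513, -0.2044, -0.0002]
ee_rot: [[0.609, 0.793, -0.011], [0.793, -0.609, 0.007], [-0.001, -0.013, -1.0]]
ft_force: [1.3, -0.7, 5.2]
opening: 0.0339
```

Run:
```python
from h import *
import cv2
im=cams.snapshot("side")[:,:,::-1][160:290,200:330]; cv2.imwrite("pics/side5z.png",cv2.resize(im,None,fx=4.5,fy=4.5,interpolation=cv2.INTER_CUBIC))
go(.551,-.2042,.1,52.5)
```

```text
t 6.50 pos [ 5.514e-01 -2.044e-01 -2.000e-04] psi 52.50 open 0.0340 F [ 1.64 -1.02  4.97] M [-0.246 -0.34   0.007] q [ 27.6  45.1 -15.7 102.7  18.9  35.5 -36.8]
INC -0.0002 -0.0017 -0.1002 -0.0001 tilt [-0.0106  0.0071]
```

View pics/side5z.png

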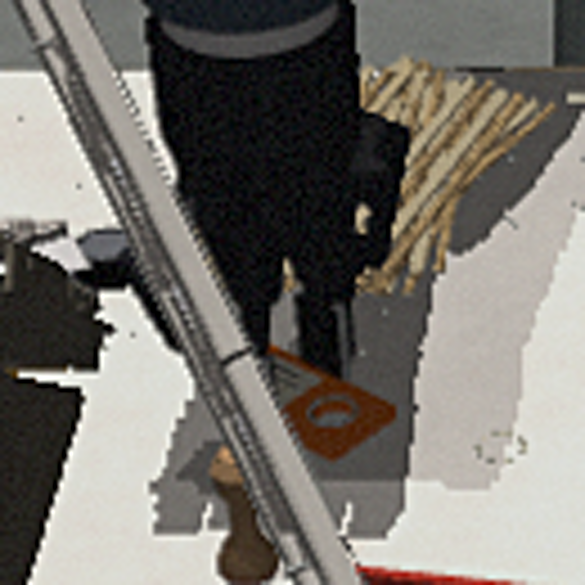

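Side view: the fingers close on the tag's sides and the hole shows at (274,251). I'll lift.

>>> arm_command --increments "0 0 -0.01 0; 0 0 -0.04 0; 0 0 -0.08 0; 0 0 -0.12 0; 0 0 -0.14 0"

```text
t: 7.12
ee_pos: [0.5532, -0.2053, 0.1418]
ee_rot: [[0.609, 0.793, -0.009], [0.793, -0.609, 0.007], [-0.0, -0.011, -1.0]]
ft_force: [-0.4, 0.2, -1.1]
opening: 0.0336
```

Run:
```python
from h import *
import cv2
# target: tcp = post - 24mm*tagx
psi=np.radians(52.5); d=np.array([np.cos(psi),np.sin(psi)])
t=np.array([.669,-.0102])-.024*d;print(t)
go(*t,.14,52.5)
```

```text
[ 0.65438973 -0.02924048]
t 7.12 pos [ 0.5532 -0.2053  0.1418] psi 52.51 open 0.0336 F [-0.39  0.17 -1.09] M [-0.005  0.024  0.015] q [ 30.9  33.  -20.1 100.1  13.8  49.9 -32.8]
INC 0.2013 -0.0269 0.0020 0.0001 tilt [-0.0091  0.0067]
```

>>> arm_command --increments "0.04 -0.02 0 0; 0.09 -0.027 0 0; 0.14 -0.027 0 0; 0.18 -0.027 0 0; 0.201 -0.027 0 0"

```text
t: 7.75
ee_pos: [0.6541, -0.0267, 0.1411]
ee_rot: [[0.607, 0.795, -0.011], [0.795, -0.606, 0.008], [-0.0, -0.013, -1.0]]
ft_force: [-0.2, -0.1, 0.1]
opening: 0.0336
```

Run:
```python
from h import *
import cv2
go(.6544,-.0292,.14,52.5)
for n,r in(("side",(160,320,270,430)),("top",(150,310,220,400))):
    im=cams.snapshot(n)[:,:,::-1]; cv2.imwrite(f"pics/{n}6.png",im)
    cv2.imwrite(f"pics/{n}6z.png",cv2.resize(im[r[0]:r[1],r[2]:r[3]],None,fx=4,fy=3.7 if 0 else 4)[:600,:800])
```

```text
t 7.75 pos [ 0.6541 -0.0267  0.1411] psi 52.66 open 0.0336 F [-0.23 -0.13  0.14] M [-0.008 -0.008 -0.009] q [ 12.3  38.8 -20.4  89.7  14.9  54.8 -50. ]
INC -0.0018 0.0018 0.0011 0.0028 tilt [-0.0109  0.0078]
```

View pics/side6z.png

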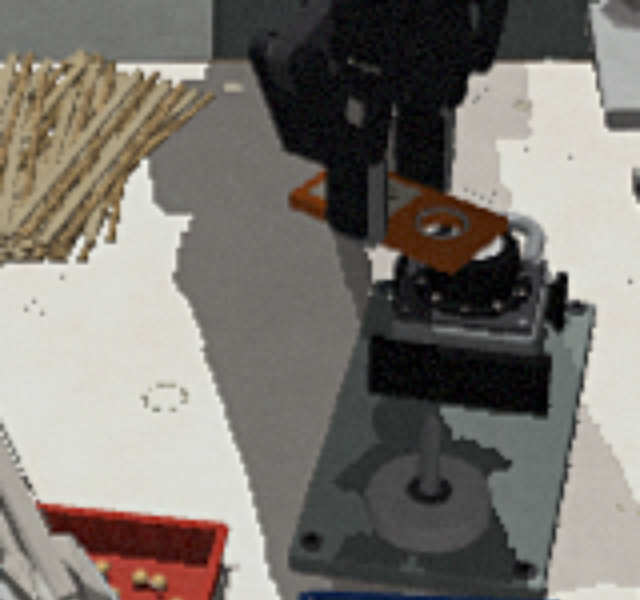

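View pics/top6z.png

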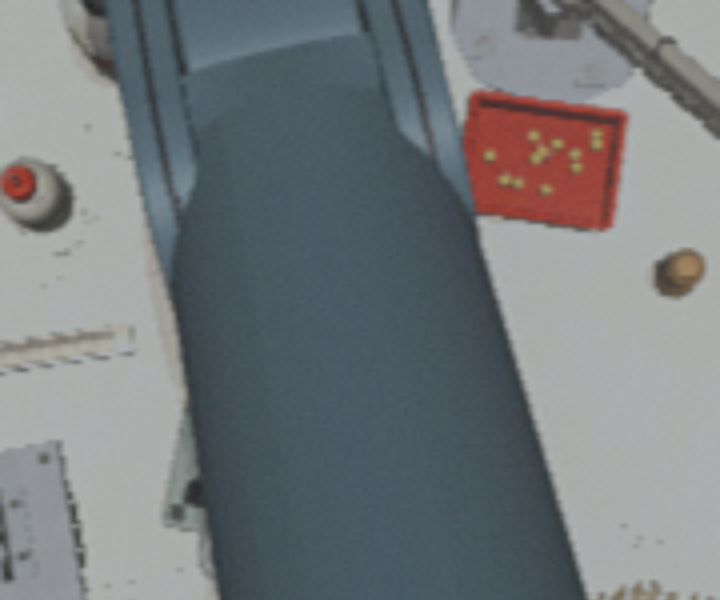

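Run:
```python
from h import *
def P(p): return (p[0]/4+270-.4,p[1]/4+160-.4)
np.set_printoptions(precision=4,suppress=True)
print("hole",ray("side",P((441,223)),.1463))
print("tip",ray("side",P((431,415)),.06), "collar",ray("side",P((430,502)),.022))
for z in(.022,.04,.06): print(proj("side",[.669,-.0102,z])*4-np.array([1080,640])+1.6)
print(proj("side",[.5612,.0107,.068])*4-np.array([1080,640])+1.6)
```

```text
hole [ 0.6675 -0.009   0.1463]
tip [ 0.6705 -0.0104  0.06  ] collar [ 0.677  -0.0099  0.022 ]
[428.6291 489.0308]
[429.8971 453.2639]
[431.3385 412.6058]
[472.7446 241.5011]
```

>>> arm_command --increments "-0.001 0.0025 0.03 0; -0.001 0.0025 0.06 0; -0.001 0.0025 0.075 0; -0.001 0.0025 0.075 0"

```text
t: 8.35
ee_pos: [0.6536, -0.0302, 0.0654]
ee_rot: [[0.607, 0.794, -0.013], [0.794, -0.607, 0.007], [-0.002, -0.014, -1.0]]
ft_force: [0.0, -0.1, 0.5]
opening: 0.034
```

Run:
```python
from h import *
import cv2
go(.6557,-.0282,.066,52.5)
for n,r in(("side",(190,310,310,430)),):
    im=cams.snapshot(n)[:,:,::-1]; cv2.imwrite(f"pics/{n}7.png",im)
    cv2.imwrite(f"pics/{n}7z.png",cv2.resize(im[r[0]:r[1],r[2]:r[3]],None,fx=5,fy=5))
```

```text
t 8.35 pos [ 0.6536 -0.0302  0.0654] psi 52.60 open 0.0340 F [ 0.04 -0.05  0.52] M [-0.028 -0.021 -0.004] q [ 11.5  44.4 -18.8  91.5  17.1  47.7 -51.4]
INC 0.0029 0.0005 -0.0006 0.0018 tilt [-0.0126  0.0073]
```

View pics/side7z.png

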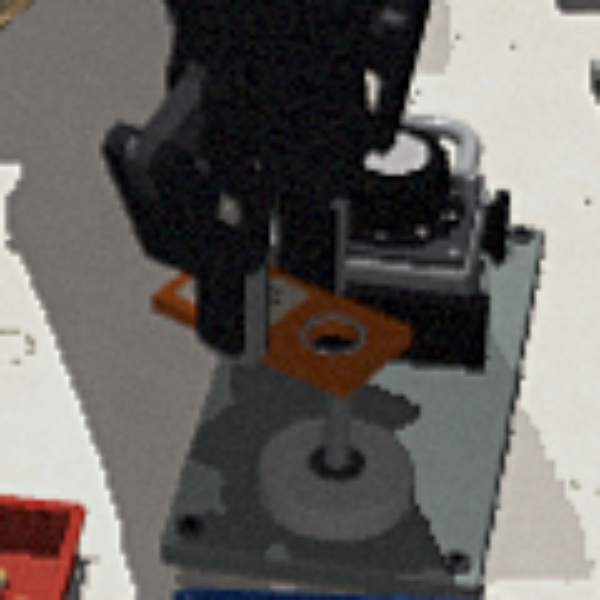

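Run:
```python
from h import *
def P(p): return (p[0]/5+310-.4,p[1]/5+190-.4)
np.set_printoptions(precision=4,suppress=True)
print("hole",ray("side",P((333,334)),.0716))
print("pin y from px col", ray("side",P((338,430)),.035),ray("side",P((337,460)),.022))
```

```text
hole [ 0.6681 -0.0124  0.0716]
pin y from px col [ 0.6694 -0.0099  0.035 ] [ 0.6684 -0.0098  0.022 ]
```

>>> arm_command --increments "0.0025 0 0 0; 0.0025 0 0 0; 0.0025 0 0.01 0; 0.0025 0 0.018 0"

```text
t: 8.9
ee_pos: [0.6557, -0.0277, 0.0478]
ee_rot: [[0.607, 0.795, -0.011], [0.795, -0.607, 0.007], [-0.001, -0.013, -1.0]]
ft_force: [-0.6, 1.0, -0.2]
opening: 0.0338
```

Run:
```python
from h import *
import cv2
go(.6555,-.028,.026,52.5)
for n,r in(("side",(190,310,310,430)),):
    im=cams.snapshot(n)[:,:,::-1]; cv2.imwrite(f"pics/{n}8.png",im)
    cv2.imwrite(f"pics/{n}8z.png",cv2.resize(im[r[0]:r[1],r[2]:r[3]],None,fx=5,fy=5))
```

```text
t 8.90 pos [ 0.6557 -0.0277  0.0478] psi 52.62 open 0.0338 F [-0.59  1.02 -0.25] M [-0.035  0.036 -0.005] q [ 11.   45.9 -18.3  91.5  17.6  46.1 -51.9]
INC -0.0004 0.0003 0.0218 0.0021 tilt [-0.0109  0.0074]
```

View pics/side8z.png

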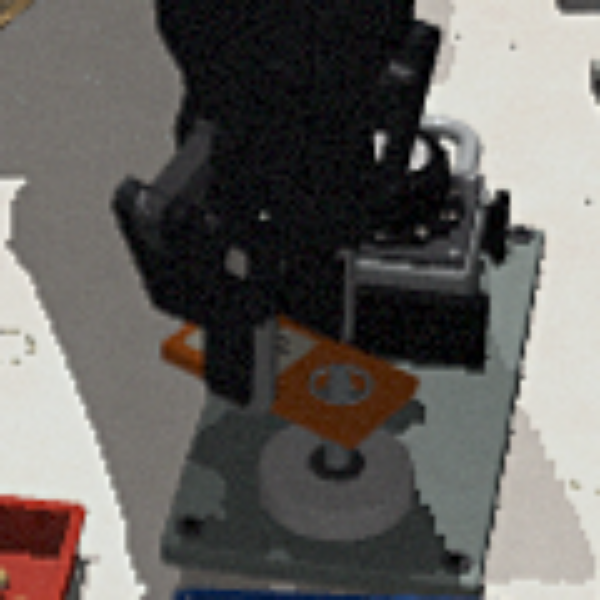

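Side view: the pin tip shows inside the hole, zoom (343,378). I'll lower further.

>>> arm_command --increments "0 0 0.01 0; 0 0 0.018 0; 0 0 0.022 0; 0 0 0.022 0"

```text
t: 9.45
ee_pos: [0.6544, -0.0274, 0.0242]
ee_rot: [[0.607, 0.795, -0.013], [0.795, -0.607, 0.008], [-0.002, -0.015, -1.0]]
ft_force: [-1.0, -0.2, -0.6]
opening: 0.034
```

>>> arm_command --increments "0 0 0.001 0; 0 0 0.002 0; 0 0 0.002 0"

```text
t: 9.82
ee_pos: [0.6543, -0.0275, 0.0223]
ee_rot: [[0.607, 0.795, -0.013], [0.795, -0.607, 0.007], [-0.002, -0.015, -1.0]]
ft_force: [0.1, 0.1, -0.5]
opening: 0.0336
```

Open just enough to release (hand ~110), then rise.

>>> arm_command --increments "0 0 0 0; 0 0 -0.001 0; 0 0 -0.002 0; 0 0 -0.002 0" --hand 95

```text
t: 10.32
ee_pos: [0.6545, -0.0274, 0.0245]
ee_rot: [[0.607, 0.795, -0.013], [0.795, -0.607, 0.008], [-0.002, -0.015, -1.0]]
ft_force: [-0.9, 0.2, -0.2]
opening: 0.0534
```

>>> arm_command --increments "0 0 -0.02 0; 0 0 -0.05 0; 0 0 -0.1 0; 0 0 -0.13 0; 0 0 -0.13 0"

```text
t: 10.95
ee_pos: [0.6586, -0.0283, 0.159]
ee_rot: [[0.607, 0.795, -0.006], [0.795, -0.607, 0.007], [0.002, -0.009, -1.0]]
ft_force: [-0.2, 0.5, -1.1]
opening: 0.0535
```

Run:
```python
from h import *
import cv2
go(.561,.0107,.14,130)
for n,r in(("side",(190,310,310,430)),):
    im=cams.snapshot(n)[:,:,::-1]; cv2.imwrite(f"pics/{n}9.png",im)
    cv2.imwrite(f"pics/{n}9z.png",cv2.resize(im[r[0]:r[1],r[2]:r[3]],None,fx=5,fy=5))
```

```text
t 10.95 pos [ 0.6586 -0.0283  0.159 ] psi 52.62 open 0.0535 F [-0.24  0.52 -1.06] M [-0.019 -0.066 -0.06 ] q [ 12.6  37.9 -20.7  88.6  14.5  56.5 -49.6]
INC -0.0283 -0.1011 0.0198 -1.3506 tilt [-0.0059  0.0074]
```

View pics/side9z.png

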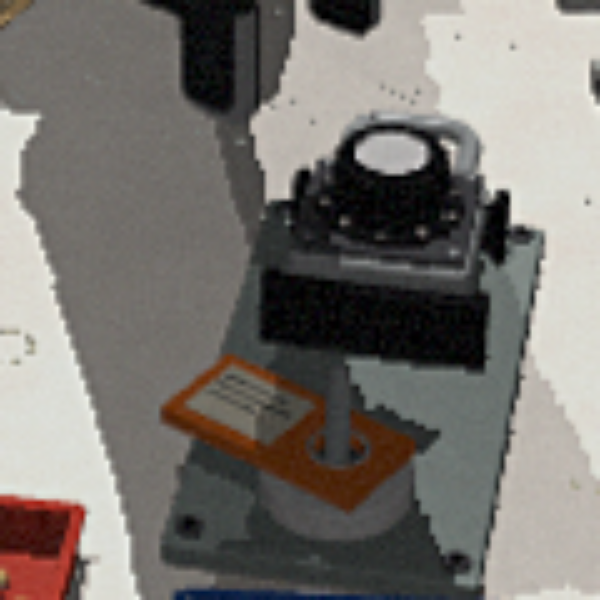

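Side view: the tag lies flat on the collar with the pin through the hole, zoom (338,450). Next is the dial.

>>> arm_command --increments "-0.005 -0.02 0 -0.18; -0.011 -0.04 0 -0.36; -0.017 -0.06 0 -0.54; -0.023 -0.08 0 -0.72; -0.028 -0.1 0 -0.9" --hand 76

```text
t: 11.62
ee_pos: [0.5591, 0.01, 0.157]
ee_rot: [[-0.251, 0.968, -0.012], [0.968, 0.251, 0.007], [0.01, -0.009, -1.0]]
ft_force: [-0.4, -0.7, -1.0]
opening: 0.06
```

Run:
```python
from h import *
go(.5612,.0106,.09,110)
```

```text
t 11.62 pos [0.5591 0.01   0.157 ] psi 104.53 open 0.0600 F [-0.37 -0.74 -0.97] M [-0.036 -0.023  0.042] q [ 20.7  32.  -34.7 103.6  21.9  51.9  -9.3]
INC -0.0006 0.0028 0.0670 -0.0955 tilt [-0.0116  0.0071]
```

>>> arm_command --increments "-0.0006 0.0028 0.03 -0.1; -0.0006 0.0028 0.05 -0.15; -0.0006 0.0028 0.067 -0.2; -0.0006 0.0028 0.067 -0.2"

```text
t: 12.12
ee_pos: [0.5602, 0.0106, 0.0885]
ee_rot: [[-0.438, 0.899, -0.014], [0.899, 0.438, 0.007], [0.013, -0.01, -1.0]]
ft_force: [-1.1, -0.2, 0.5]
opening: 0.0601
```

Run:
```python
from h import *
import cv2
go(.5612,.0106,.053)
for n,r in(("side",(170,290,330,450)),):
    im=cams.snapshot(n)[:,:,::-1]; cv2.imwrite(f"pics/{n}10.png",im)
    cv2.imwrite(f"pics/{n}10z.png",cv2.resize(im[r[0]:r[1],r[2]:r[3]],None,fx=5,fy=5))
```

```text
t 12.12 pos [0.5602 0.0106 0.0885] psi 115.98 open 0.0601 F [-1.08 -0.17  0.51] M [-0.007 -0.027  0.03 ] q [ 19.9  38.3 -34.2 105.3  28.2  46.   -2.8]
INC -0.0009 0.0013 0.0355 0.0000 tilt [-0.0145  0.0072]
```

View pics/side10z.png

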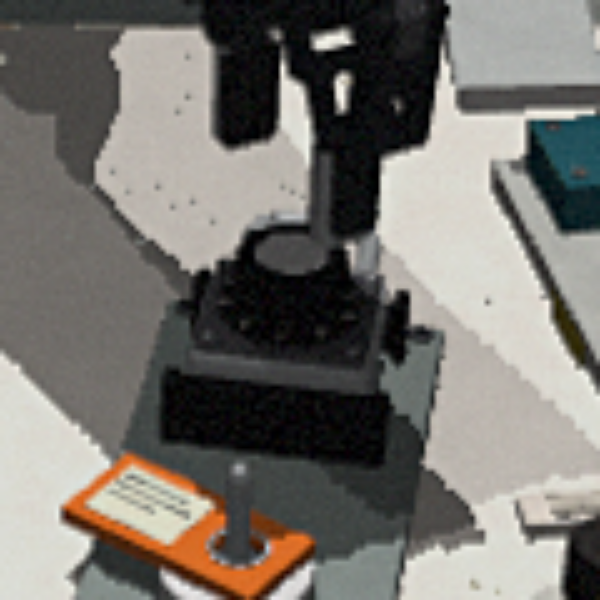

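>>> arm_command --increments "-0.0009 0.0013 0.015 0; -0.0009 0.0013 0.027 0; -0.0009 0.0013 0.035 0; -0.0009 0.0013 0.035 0"

```text
t: 12.68
ee_pos: [0.5616, 0.0108, 0.0538]
ee_rot: [[-0.438, 0.899, -0.014], [0.899, 0.438, 0.007], [0.013, -0.009, -1.0]]
ft_force: [0.3, -0.6, 0.0]
opening: 0.0597
```

>>> arm_command --increments "0 0 0 0; 0 0 0 0; 0 0 0 0; 0 0 0 0" --hand 255

```text
t: 13.18
ee_pos: [0.5617, 0.0108, 0.0544]
ee_rot: [[-0.438, 0.899, -0.014], [0.899, 0.438, 0.007], [0.012, -0.009, -1.0]]
ft_force: [-2.3, -0.2, 6.4]
opening: 0.0356
```

Run:
```python
from h import *
import cv2
go(.5612,.0106,.053)
for n,r in(("side",(170,290,330,450)),("top",(235,300,260,330))):
    im=cams.snapshot(n)[:,:,::-1]; cv2.imwrite(f"pics/{n}11.png",im)
    cv2.imwrite(f"pics/{n}11z.png",cv2.resize(im[r[0]:r[1],r[2]:r[3]],None,fx=5,fy=5))
```

```text
t 13.18 pos [0.5617 0.0108 0.0544] psi 115.95 open 0.0356 F [-2.31 -0.2   6.39] M [-0.043  0.493 -0.026] q [ 18.5  41.3 -32.3 105.7  30.5  42.7  -4.6]
INC 0.0000 -0.0005 0.0014 0.0000 tilt [-0.0136  0.0071]
```

View pics/side11z.png

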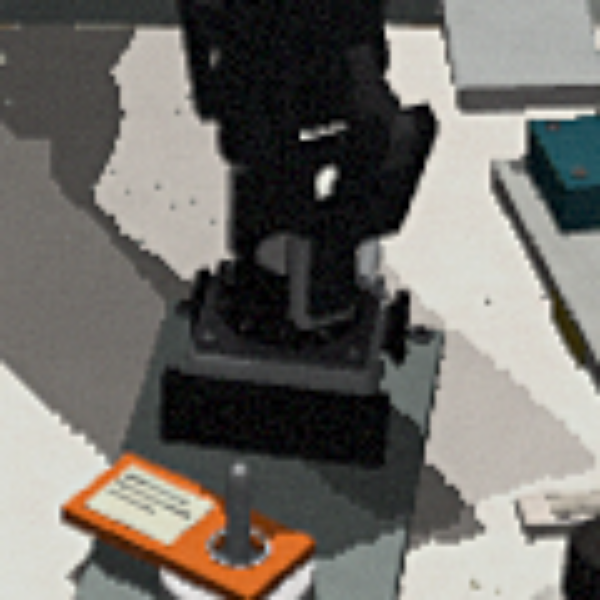

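Side view: the fingers are closed round the knob, seated just on the skirt. I'll turn clockwise.

>>> arm_command --increments "0 0 0 0.1; 0 0 0 0.2; 0 0 0 0.3; 0 0 0 0.4; 0 0 0 0.5"

```text
t: 13.9
ee_pos: [0.5611, 0.0108, 0.0545]
ee_rot: [[0.05, 0.999, -0.014], [0.999, -0.05, 0.007], [0.006, -0.015, -1.0]]
ft_force: [-3.0, -0.1, 2.7]
opening: 0.0356
```

```bash
cat > look.py <<'E'
from h import *
import cv2,sys
n=sys.argv[1]
go(.5612,.0106,.0544)
for c,r in(("side",(170,270,350,450)),("top",(240,300,260,330))):
    im=cams.snapshot(c)[:,:,::-1]; cv2.imwrite(f"pics/{c}{n}.png",im)
    cv2.imwrite(f"pics/{c}{n}z.png",cv2.resize(im[r[0]:r[1],r[2]:r[3]],None,fx=6,fy=6))
E
python3 look.py 12
```

```text
t 13.90 pos [0.5611 0.0108 0.0545] psi 87.12 open 0.0356 F [-3.01 -0.11  2.69] M [-0.037  0.496 -0.007] q [ 13.6  39.6 -25.4 106.   24.1  40.6 -28.4]
INC -0.0002 0.0001 0.0001 0.0000 tilt [-0.0145  0.0068]
```

View pics/side12z.png

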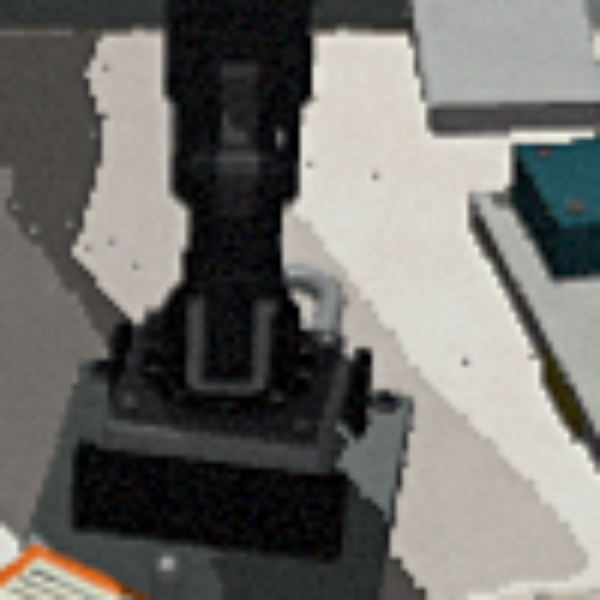

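View pics/top12z.png

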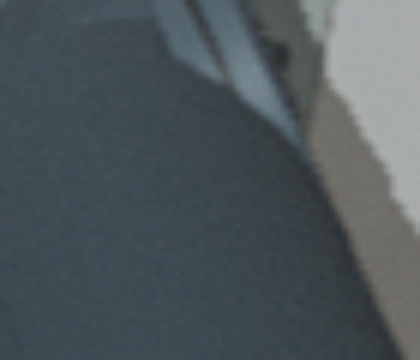

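Side view: the shackle corner shows at zoom (315,275), still shut, and the top view is blocked by the arm. I'll continue in small steps, reading the moment each time.

>>> arm_command --increments "0 0 0 0.08; 0 0 0 0.13; 0 0 0 0.13"

```text
t: 14.38
ee_pos: [0.5613, 0.0105, 0.0545]
ee_rot: [[0.174, 0.985, -0.014], [0.985, -0.174, 0.006], [0.004, -0.015, -1.0]]
ft_force: [-2.1, 0.4, 1.8]
opening: 0.0353
```

```bash
python3 look.py 13
```

```text
t 14.38 pos [0.5613 0.0105 0.0545] psi 79.95 open 0.0353 F [-2.14  0.38  1.79] M [-0.138  0.263 -0.082] q [ 12.3  39.2 -23.6 106.1  22.4  40.1 -34.2]
INC 0.0000 -0.0001 0.0001 0.0000 tilt [-0.0141  0.0062]
```

View pics/side13z.png

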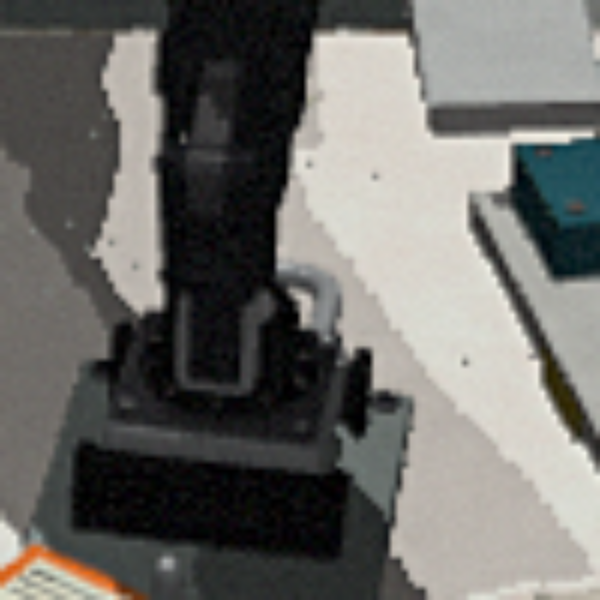

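Shackle still shut, zoom (318,275).

>>> arm_command --increments "0 0 0 0.07; 0 0 0 0.12; 0 0 0 0.12"

```text
t: 14.85
ee_pos: [0.5613, 0.0105, 0.0546]
ee_rot: [[0.29, 0.957, -0.014], [0.957, -0.29, 0.006], [0.002, -0.015, -1.0]]
ft_force: [-1.3, 0.1, 1.5]
opening: 0.0357
```

```bash
cat > sh.py <<'E'
from h import *
import cv2,sys
n=sys.argv[1]
go(.5612,.0106,.0544)
im=cams.snapshot("side")[:,:,::-1]
r=(200,245,375,425); cv2.imwrite(f"pics/s{n}.png",cv2.resize(im[r[0]:r[1],r[2]:r[3]],None,fx=6,fy=6))
E
python3 sh.py 14
```

```text
t 14.85 pos [0.5613 0.0105 0.0546] psi 73.16 open 0.0357 F [-1.29  0.05  1.54] M [-0.08   0.282 -0.051] q [ 11.   38.9 -21.9 106.2  20.8  39.7 -39.7]
INC 0.0001 -0.0001 0.0002 0.0000 tilt [-0.0141  0.0062]
```

View pics/s14.png

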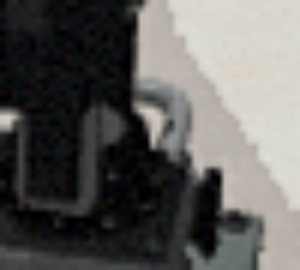

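>>> arm_command --increments "0 0 0 0.07; 0 0 0 0.12; 0 0 0 0.12"

```text
t: 15.28
ee_pos: [0.5612, 0.0105, 0.0546]
ee_rot: [[0.4, 0.916, -0.014], [0.916, -0.4, 0.006], [-0.0, -0.016, -1.0]]
ft_force: [-2.3, 0.1, 2.7]
opening: 0.0356
```

```bash
python3 sh.py 15
```

```text
t 15.28 pos [0.5612 0.0105 0.0546] psi 66.40 open 0.0356 F [-2.33  0.07  2.68] M [-0.052  0.329 -0.035] q [  9.8  38.6 -20.3 106.3  19.2  39.3 -45.2]
INC 0.0001 -0.0000 0.0002 0.0000 tilt [-0.0143  0.0062]
```

View pics/s15.png

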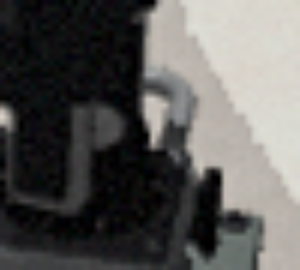

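Run:
```python
import cv2,numpy as np
def crop(n):
    return cv2.resize(cv2.imread(f"pics/s{n}.png"),(50,45),interpolation=cv2.INTER_AREA)
A=[cv2.imread("pics/side9.png"),cv2.imread("pics/side12.png"),cv2.imread("pics/side13.png")]
A=[a[200:245,375:425] for a in A]+[crop(14),crop(15)]
cv2.imwrite("pics/cmp.png",cv2.resize(np.hstack(A),None,fx=3.2,fy=3.2,interpolation=cv2.INTER_NEAREST))
for a in A: print(a[5:25,29].mean(1).astype(int), a[5:25,31].mean(1).astype(int))
```

```text
[215 215 216 216 214 216 219 217 217 220 202 145 137 142 140 140 130 121
 114 112] [218 217 217 217 217 217 218 215 215 215 215 219 216 199 155 173 214 214
 217 201]
[210 214 214 216 212 211 211 176 177 181 171 141 130 134 133 141 138 145
 146 134] [215 215 214 210 209 215 217 217 204 174 180 164 114 122 117 108  97  83
  96 104]
[216 214 210 201 178 177 180 180 185 176 156 138 135 139 138 143 144 146
 141 126] [216 210 216 217 214 213 208 176 180 180 183 172 152 142 105  89  85  82
 150 172]
[199 180 178 175 178 182 183 183 181 169 150 138 138 136 136 126 127 135
 131 121] [213 209 208 201 181 180 180 182 179 179 172 161 137 122 110 109 113 136
 145 158]
[180 179 181 180 180 185 181 157 138 129 124 127 135 138 136 109  56  50
  53  62] [201 182 179 180 181 183 182 182 168 144 130 125 119 115 111 107 101 130
 144 156]
```

View pics/cmp.png

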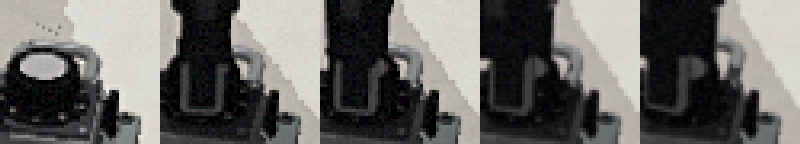

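The bow's top edge jumped from about row 215.5 to 212, roughly 8 mm, between the last two steps. The shackle has sprung, so I'll release the dial.

>>> arm_command --increments "0 0 0 0; 0 0 0 0; 0 0 0 0" --hand 76

```text
t: 15.7
ee_pos: [0.5614, 0.0105, 0.0546]
ee_rot: [[0.4, 0.916, -0.014], [0.917, -0.4, 0.006], [0.0, -0.015, -1.0]]
ft_force: [-0.3, 0.2, 0.2]
opening: 0.0597
```

>>> arm_command --increments "0 0 -0.02 0; 0 0 -0.05 0; 0 0 -0.09 0; 0 0 -0.1 0"

```text
t: 16.2
ee_pos: [0.5649, 0.0102, 0.1584]
ee_rot: [[0.4, 0.917, -0.008], [0.917, -0.4, 0.007], [0.003, -0.01, -1.0]]
ft_force: [0.6, 0.4, -0.4]
opening: 0.0597
```

```bash
python3 look.py 16
python3 - <<'E'
import cv2
a=cv2.imread("pics/side9.png")[170:270,340:440];b=cv2.imread("pics/side16.png")[170:270,340:440]
import numpy as np
cv2.imwrite("pics/cmp2.png",cv2.resize(np.hstack([a,b]),None,fx=4,fy=4,interpolation=cv2.INTER_CUBIC))
E
```

```text
t 16.20 pos [0.5649 0.0102 0.1584] psi 66.44 open 0.0597 F [ 0.6   0.39 -0.37] M [-0.013 -0.027  0.   ] q [ 12.7  30.  -23.9 103.3  14.7  50.2 -41.4]
INC -0.0014 -0.0026 0.1041 0.0000 tilt [-0.008   0.0065]
```

View pics/cmp2.png

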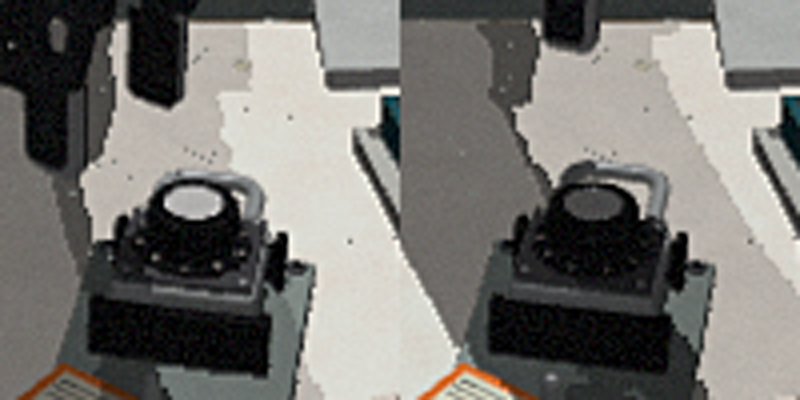

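The right-hand frame shows the shackle clearly out, bar at zoom (620,170), with the lock still in its nest. Next I'll grip the bow.

Run:
```python
from h import *
go(.4846,.0251,.10,79.3)
```

```text
t 16.30 pos [0.5639 0.0099 0.1565] psi 66.42 open 0.0598 F [ 0.36  0.08 -0.28] M [-0.063  0.031  0.004] q [ 12.7  30.1 -23.8 103.4  14.7  50.1 -41.5]
INC -0.0178 -0.0780 0.0574 -0.2247 tilt [-0.0107  0.0062]
```

>>> arm_command --increments "-0.007 -0.03 0 -0.08; -0.014 -0.06 0 -0.16; -0.018 -0.078 0 -0.225; -0.018 -0.078 0.03 -0.225; -0.018 -0.078 0.057 -0.225" --hand 135

```text
t: 16.92
ee_pos: [0.4836, 0.0247, 0.099]
ee_rot: [[0.185, 0.983, -0.012], [0.983, -0.185, 0.006], [0.004, -0.013, -1.0]]
ft_force: [0.1, 0.4, -0.9]
opening: 0.0401
```

```bash
python3 look.py 17;python3 - <<'E'
from h import *
go(.4846,.0251,.020,79.3)
E
```

```text
t 16.93 pos [0.4836 0.0247 0.099 ] psi 79.32 open 0.0401 F [ 0.07  0.36 -0.94] M [-0.017 -0.051 -0.013] q [ 13.   29.3 -26.  116.6  19.2  38.9 -36. ]
INC 0.0003 0.0794 0.0436 0.0000 tilt [-0.0119  0.0061]
t 17.02 pos [0.4815 0.0247 0.0975] psi 79.34 open 0.0401 F [ 0.33  0.72 -0.99] M [-0.08   0.034 -0.037] q [ 13.   29.5 -26.  116.6  19.2  39.  -35.9]
INC 0.0008 0.0043 0.0775 0.0007 tilt [-0.0174  0.006 ]
```

View pics/side17z.png

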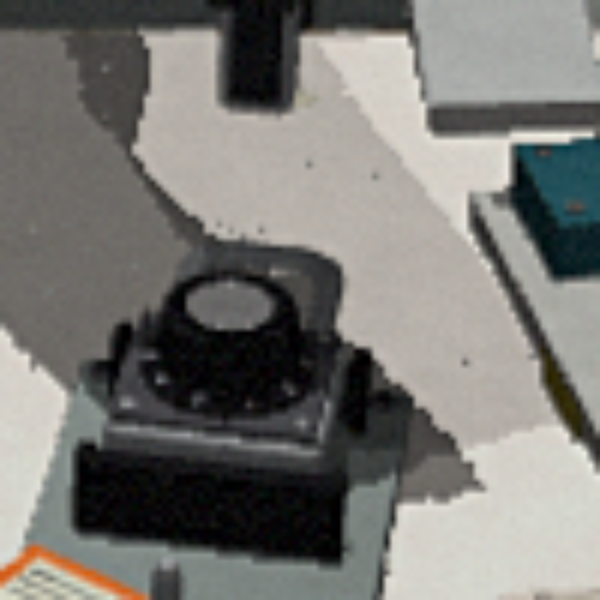

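Run:
```python
from h import *
print(ray("side",(350+265/6,170+254/6),.037), (proj("side",[.4846,.0251,.037])-[350,170])*6)
```

```text
[0.48913181 0.02689544 0.037     ] [258.17229531 245.88568304]
```

>>> arm_command --increments "0.001 0.004 0.02 0; 0.001 0.004 0.04 0; 0.001 0.004 0.06 0; 0.001 0.004 0.077 0;0.001 0.004 0.077 0"

```text
t: 17.65
ee_pos: [0.4835, 0.0253, 0.0198]
ee_rot: [[0.185, 0.983, -0.019], [0.983, -0.185, 0.006], [0.002, -0.02, -1.0]]
ft_force: [0.1, 0.7, -0.2]
opening: 0.0402
```

```bash
python3 look.py 18
```

```text
t 17.65 pos [0.4835 0.0253 0.0198] psi 79.36 open 0.0402 F [ 0.14  0.7  -0.21] M [-0.035 -0.025  0.007] q [  8.9  37.6 -21.  117.5  24.8  30.2 -40.7]
INC -0.0001 0.0784 -0.0362 0.0000 tilt [-0.0195  0.0057]
```

View pics/side18z.png

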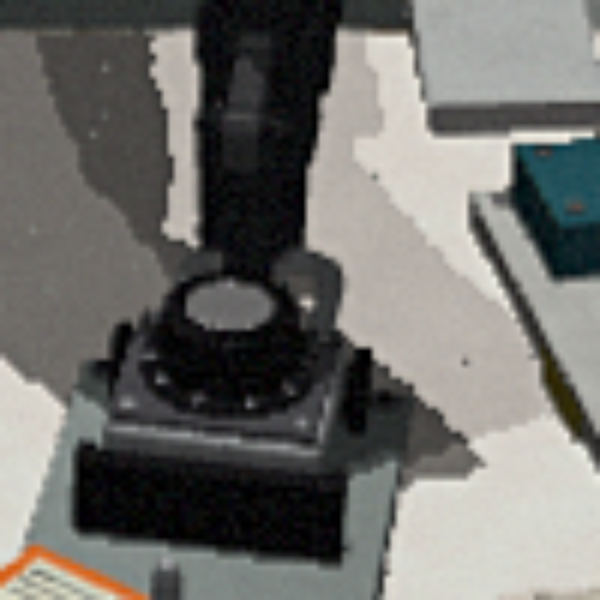

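Side view: the inner finger is inside the bow, which is visible either side of it, and there is no contact force. I'll close and pull.

>>> arm_command --increments "0 0 0 0; 0 0 0 0; 0 0 0 0; 0 0 0 0; 0 0 0 0" --hand 255

```text
t: 18.38
ee_pos: [0.4847, 0.0254, 0.021]
ee_rot: [[0.185, 0.983, -0.017], [0.983, -0.185, 0.006], [0.003, -0.018, -1.0]]
ft_force: [-1.3, -1.1, 2.8]
opening: 0.0056
```

>>> arm_command --increments "0 -0.003 0 0; 0 -0.006 0 0; 0 -0.008 0 0; 0 -0.008 0 0"

```text
t: 18.88
ee_pos: [0.4766, 0.027, 0.0212]
ee_rot: [[0.185, 0.983, -0.017], [0.983, -0.185, 0.006], [0.003, -0.018, -1.0]]
ft_force: [-0.2, 0.1, 1.9]
opening: 0.0059
```

```bash
python3 look.py 19
```

```text
t 18.88 pos [0.4766 0.027  0.0212] psi 79.36 open 0.0059 F [-0.22  0.12  1.94] M [ 0.004  0.027 -0.029] q [  8.6  37.  -21.  118.6  24.9  29.6 -41.2]
INC -0.0005 0.0856 -0.0348 0.0000 tilt [-0.017  0.006]
```

View pics/side19z.png

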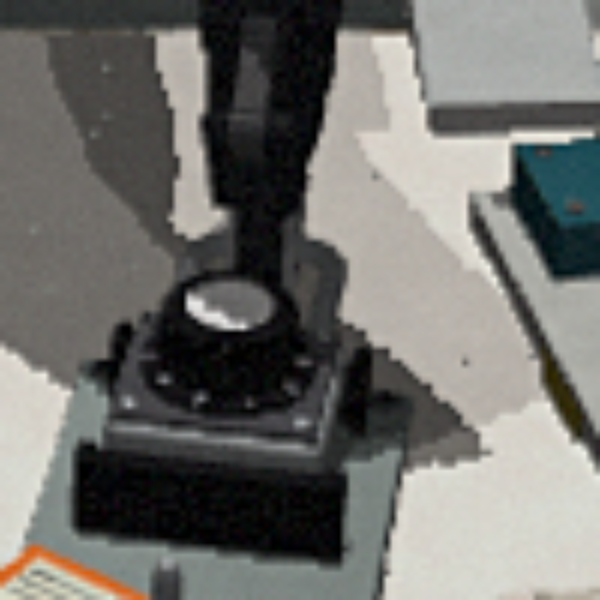

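>>> arm_command --increments "0 -0.001 0 0; 0 -0.003 0 0; 0 -0.003 0 0"

```text
t: 19.35
ee_pos: [0.4737, 0.0276, 0.0213]
ee_rot: [[0.185, 0.983, -0.017], [0.983, -0.185, 0.006], [0.003, -0.018, -1.0]]
ft_force: [1.4, 0.5, 1.0]
opening: 0.0056
```

>>> arm_command --increments "0 -0.001 0 0; 0 -0.002 0 0; 0 -0.002 0 0"

```text
t: 19.73
ee_pos: [0.472, 0.0279, 0.0214]
ee_rot: [[0.185, 0.983, -0.016], [0.983, -0.185, 0.006], [0.003, -0.017, -1.0]]
ft_force: [2.9, 0.2, -0.2]
opening: 0.0059
```

>>> arm_command --increments "0 -0.001 0 0; 0 -0.002 0 0; 0 -0.002 0 0"

```text
t: 20.1
ee_pos: [0.4719, 0.0278, 0.0218]
ee_rot: [[0.185, 0.983, -0.013], [0.983, -0.185, 0.006], [0.003, -0.014, -1.0]]
ft_force: [6.1, -1.7, -1.8]
opening: 0.0055
```

```bash
python3 look.py 20
```

```text
t 20.10 pos [0.4719 0.0278 0.0218] psi 79.34 open 0.0055 F [ 6.06 -1.68 -1.82] M [-0.531 -1.357  0.107] q [  8.4  36.5 -20.9 119.4  25.   28.9 -41.7]
INC -0.0003 0.0905 -0.0339 0.0000 tilt [-0.0132  0.0059]
```

View pics/side20z.png

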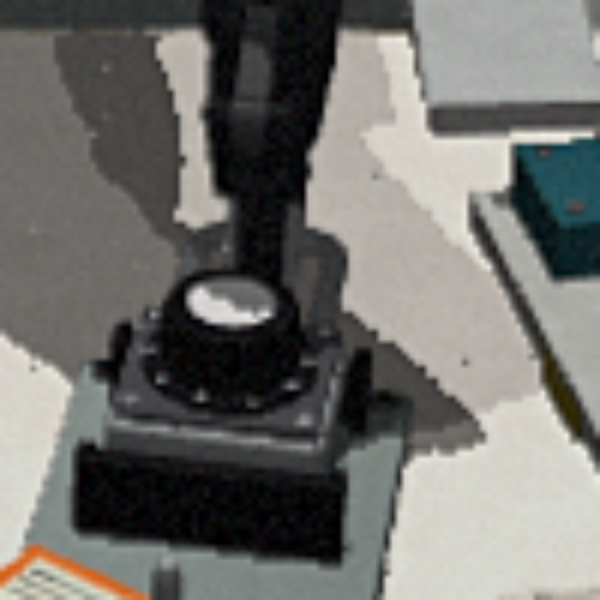

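It has reached the stop: 6 N, about 13 mm pulled after the spring-out, so roughly 22 mm out. I'll release the bow.

>>> arm_command --increments "0 0 0 0; 0 0 0 0; 0 0 0 0" --hand 140

```text
t: 20.58
ee_pos: [0.471, 0.028, 0.0215]
ee_rot: [[0.185, 0.983, -0.015], [0.983, -0.185, 0.006], [0.003, -0.016, -1.0]]
ft_force: [-0.2, -0.8, 0.2]
opening: 0.0388
```

>>> arm_command --increments "0 0 -0.02 0; 0 0 -0.05 0; 0 0 -0.09 0; 0 0 -0.13 0; 0 0 -0.14 0"

```text
t: 21.2
ee_pos: [0.4741, 0.0273, 0.1636]
ee_rot: [[0.185, 0.983, -0.011], [0.983, -0.185, 0.006], [0.004, -0.012, -1.0]]
ft_force: [-0.4, 0.2, -0.0]
opening: 0.0389
```

```bash
python3 look.py 21;python3 - <<'E'
from h import *
go(.5612,.0106,.15,169.3)
E
```

```text
t 21.20 pos [0.4741 0.0273 0.1636] psi 79.35 open 0.0389 F [-0.44  0.24 -0.01] M [0.008 0.024 0.069] q [ 16.1  22.5 -29.7 115.5  14.6  46.2 -32.6]
INC -0.0007 0.0900 0.1081 0.0000 tilt [-0.0113  0.0059]
t 21.30 pos [0.4733 0.0271 0.1621] psi 79.34 open 0.0384 F [ 0.44 -0.46 -0.43] M [-0.061  0.013 -0.036] q [ 16.1  22.6 -29.6 115.6  14.6  46.1 -32.7]
INC 0.0000 0.0896 0.0108 -1.5700 tilt [-0.0134  0.0056]
```

View pics/side21z.png

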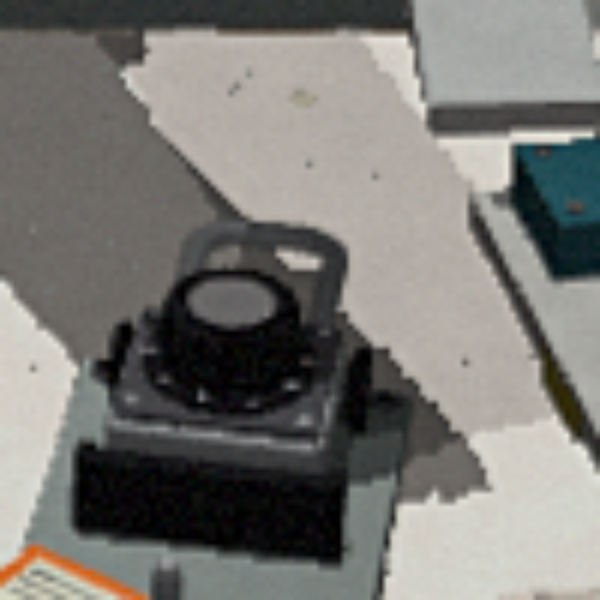

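Side view: the shackle is far out, top edge at zoom (265,225), and the lock is in its nest. I'll go over the lock with the jaws across y, open.

>>> arm_command --increments "0 0.03 0 -0.18; 0 0.05 0 -0.36; 0 0.07 0 -0.54; 0 0.085 0 -0.72; 0 0.09 0 -0.9" --hand 0

```text
t: 21.92
ee_pos: [0.5613, 0.0103, 0.1587]
ee_rot: [[-0.659, 0.752, -0.016], [0.752, 0.659, 0.006], [0.015, -0.008, -1.0]]
ft_force: [1.0, -0.1, -0.5]
opening: 0.0852
```

Run:
```python
from h import *
go(.5612,.0106,.12,169.3)
```

```text
t 21.93 pos [0.5613 0.0103 0.1587] psi 131.23 open 0.0852 F [ 1.   -0.12 -0.49] M [ 0.011 -0.033 -0.025] q [ 23.5  33.4 -39.  102.8  24.8  53.7  15. ]
INC -0.0003 0.0004 0.0387 -0.6644 tilt [-0.0163  0.0061]
```

>>> arm_command --increments "0 0 0 -0.17; 0 0 0 -0.34; 0 0 0 -0.51; 0 0 0.02 -0.66; 0 0 0.03 -0.664"

```text
t: 22.55
ee_pos: [0.5591, 0.0104, 0.126]
ee_rot: [[-0.982, 0.187, -0.02], [0.187, 0.982, 0.007], [0.021, 0.003, -1.0]]
ft_force: [-0.5, 0.1, 0.7]
opening: 0.0853
```

```bash
python3 look.py 22;python3 - <<'E'
from h import *
go(.5612,.0106,.07,169.3)
E
```

```text
t 22.55 pos [0.5591 0.0104 0.126 ] psi 169.23 open 0.0853 F [-0.46  0.13  0.71] M [-0.002 -0.033 -0.006] q [ 28.   38.8 -46.  103.8  33.4  53.3  46.3]
INC -0.0036 0.0004 0.0716 0.0000 tilt [-0.0205  0.0068]
t 22.65 pos [0.5592 0.0105 0.1266] psi 169.14 open 0.0851 F [-0.33  1.24 -0.24] M [-0.    -0.044  0.005] q [ 28.   38.7 -46.  103.7  33.3  53.4  46.3]
INC -0.0031 0.0004 0.0565 -0.0028 tilt [-0.0202  0.0064]
```

View pics/side22z.png

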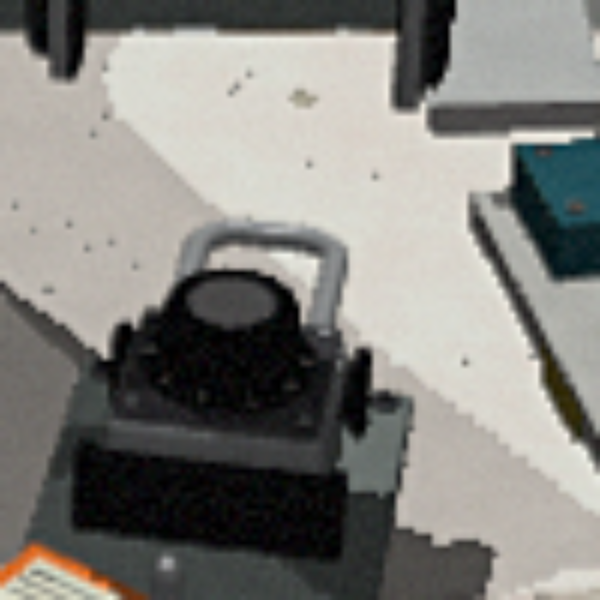

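>>> arm_command --increments "-0.003 0 0.03 -0.003; -0.003 0 0.06 -0.003; -0.003 0 0.08 -0.003; -0.003 0 0.095 -0.003; -0.003 0 0.095 -0.003"

```text
t: 23.28
ee_pos: [0.5598, 0.0106, 0.0309]
ee_rot: [[-0.982, 0.186, -0.021], [0.186, 0.983, 0.006], [0.022, 0.002, -1.0]]
ft_force: [-0.2, 0.2, 1.3]
opening: 0.0855
```

```bash
python3 look.py 23;python3 - <<'E'
from h import *
go(.5612,.0106,.022,169.3)
E
```

```text
t 23.27 pos [0.5598 0.0106 0.0309] psi 169.30 open 0.0855 F [-0.21  0.2   1.25] M [0.    0.011 0.059] q [ 23.8  46.4 -40.  105.5  40.5  44.8  41.2]
INC -0.0008 0.0003 -0.0235 0.0000 tilt [-0.0215  0.0063]
t 23.38 pos [0.5608 0.0107 0.0322] psi 169.30 open 0.0856 F [0.26 0.57 0.35] M [ 0.015 -0.053  0.029] q [ 23.8  46.3 -40.1 105.4  40.5  44.8  41.2]
INC -0.0006 -0.0001 0.0102 0.0000 tilt [-0.0192  0.0066]
```

View pics/side23z.png

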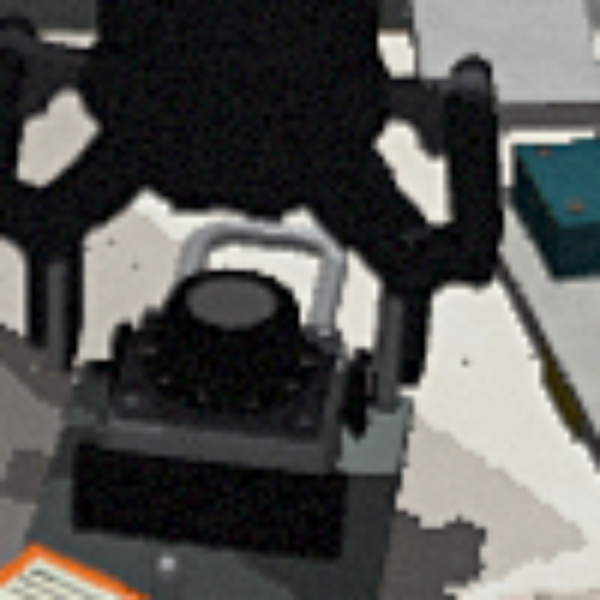

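Side view: the fingers straddle the case, left at zoom (55,350) and right at (395,390).

>>> arm_command --increments "0 0 0.005 0; 0 0 0.01 0; 0 0 0.011 0"

```text
t: 23.75
ee_pos: [0.5604, 0.0107, 0.0209]
ee_rot: [[-0.982, 0.186, -0.02], [0.186, 0.983, 0.006], [0.02, 0.003, -1.0]]
ft_force: [-0.0, 0.1, 0.6]
opening: 0.0854
```

>>> arm_command --increments "0 0 0 0; 0 0 0 0; 0 0 0 0; 0 0 0 0" --hand 255

```text
t: 24.25
ee_pos: [0.5607, 0.0109, 0.0213]
ee_rot: [[-0.982, 0.186, -0.019], [0.186, 0.983, 0.007], [0.02, 0.003, -1.0]]
ft_force: [-1.4, 0.1, 5.3]
opening: 0.0607
```

```bash
python3 look.py 24
```

```text
t 24.25 pos [0.5607 0.0109 0.0213] psi 169.30 open 0.0607 F [-1.36  0.1   5.25] M [ 0.027  0.215 -0.058] q [ 23.3  47.2 -39.3 105.5  41.3  43.8  40.5]
INC 0.0001 -0.0001 -0.0331 0.0000 tilt [-0.0191  0.0065]
```

View pics/side24z.png

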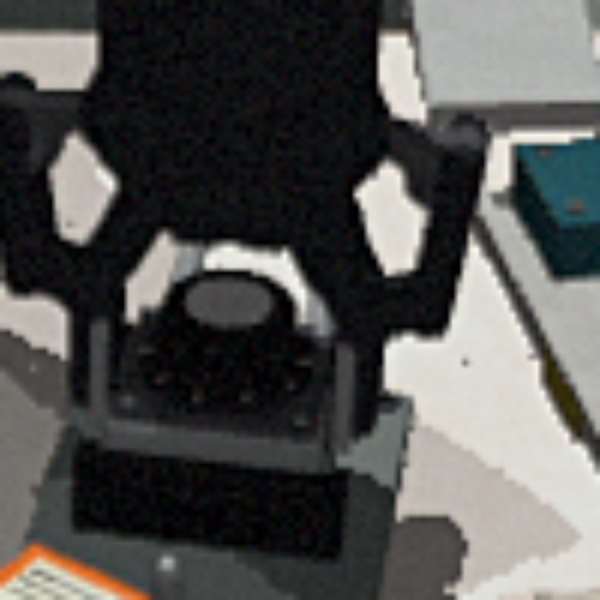

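Side view: the fingers are tight on both case sides, opening 60.7 mm. I'll lift gently, then up.

>>> arm_command --increments "0 0 -0.005 0; 0 0 -0.01 0; 0 0 -0.018 0; 0 0 -0.025 0; 0 0 -0.03 0"

```text
t: 24.98
ee_pos: [0.5614, 0.0107, 0.0519]
ee_rot: [[-0.982, 0.186, -0.019], [0.186, 0.983, 0.007], [0.02, 0.003, -1.0]]
ft_force: [0.6, -0.0, -3.9]
opening: 0.061
```

>>> arm_command --increments "0 0 -0.03 0; 0 0 -0.06 0; 0 0 -0.1 0; 0 0 -0.14 0; 0 0 -0.155 0"

```text
t: 25.6
ee_pos: [0.5653, 0.01, 0.2091]
ee_rot: [[-0.982, 0.186, -0.015], [0.186, 0.983, 0.007], [0.016, 0.004, -1.0]]
ft_force: [0.5, -0.5, -4.0]
opening: 0.0608
```

>>> arm_command --increments "0 0 0 0; 0 0 0 0; 0 0 0 0; 0 0 0 0"

```text
t: 26.1
ee_pos: [0.5648, 0.01, 0.2082]
ee_rot: [[-0.982, 0.186, -0.017], [0.185, 0.983, 0.007], [0.018, 0.003, -1.0]]
ft_force: [-0.6, -0.3, -3.7]
opening: 0.0607
```

```bash
python3 look.py 25;  python3 - <<'E'
import cv2
a=cv2.imread("pics/side25.png")[80:320,260:460]; cv2.imwrite("pics/side25y.png",cv2.resize(a,None,fx=2.5,fy=2.5,interpolation=cv2.INTER_CUBIC))
E
```

```text
t 26.10 pos [0.5648 0.01   0.2082] psi 169.31 open 0.0607 F [-0.6  -0.27 -3.66] M [ 0.003 -0.088 -0.027] q [ 30.9  33.4 -50.   99.6  28.   61.5  50.7]
INC 0.0009 -0.0006 0.1538 0.0000 tilt [-0.0168  0.0067]
```

View pics/side25y.png

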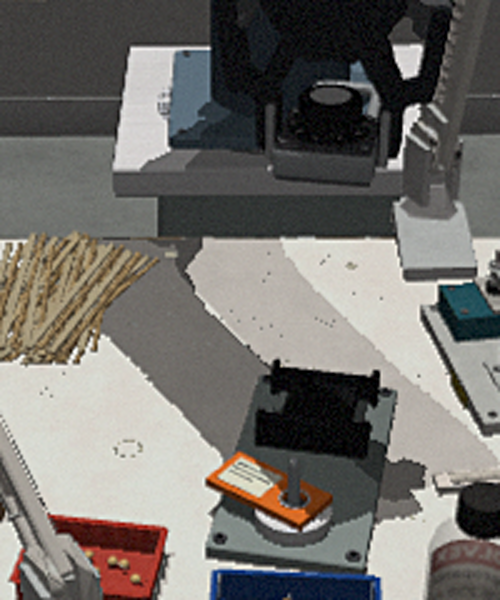

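Run:
```python
from h import *
import cv2
o=np.array([.5648,.010,.209])
u=np.array([-.982,.186,0]);w=np.array([.186,.982,0])
for d in(.067,.078,.089): print(d,[(proj("side",o+u*d+w*k+[0,0,.017])-[330,70]).round(1)*6 for k in(-.019,0,.019)])
a=cv2.imread("pics/side25.png")[70:160,330:440]; cv2.imwrite("pics/side25w.png",cv2.resize(a,None,fx=6,fy=6,interpolation=cv2.INTER_CUBIC).clip(0,255))
b=cv2.convertScaleAbs(cv2.imread("pics/side25w.png"),alpha=2.2,beta=10); cv2.imwrite("pics/side25w.png",b)
```

```text
0.067 [array([331.2, 279. ]), array([401.4, 283.8]), array([472.2, 289.2])]
0.078 [array([337.2, 262.8]), array([406.2, 267.6]), array([476.4, 272.4])]
0.089 [array([342.6, 246.6]), array([411.6, 251.4]), array([480.6, 256.8])]
```

View pics/side25w.png

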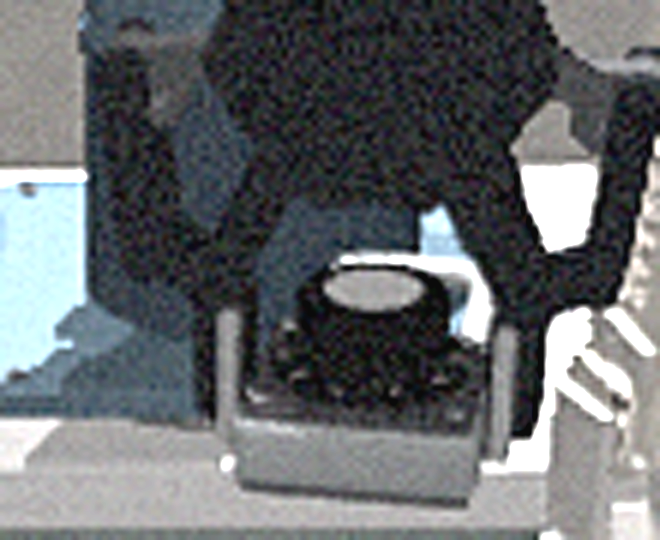

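Run:
```python
from h import *
o=np.array([.5648,.010,.209])
print((proj("side",o+[0,0,.046])-[330,70])*6)
o=np.array([.5612,.0106,.022]);u=np.array([-.982,.186,0]);
print((proj("side",o+[0,0,.046])-[350,170])*6,[((proj("side",o+u*d+[0,0,.017])-[350,170])*6).round(1) for d in(.067,.078,.089)])
```

```text
[372.89826189 284.55746099]
[226.35886422 299.85074462] [array([253.7, 259.7]), array([258.5, 240.3]), array([263.2, 221.3])]
```

Side view: the held lock is dial up at zoom (373,290). The bow bar at (410,262) matches about 22 mm out. The tag is on the post and the trays are unmoved. I'll hand in.

Run:
```python
from cell import robot,order
order.finish_job(); s=robot.read_state(); print(s["t"],s["ee_pos"],s["ft_force"],s["opening"])
```

```text
the job is handed in; nothing more can be done
the job is handed in; nothing more can be done
```

The job is done and handed in after about 26 s of robot time. The system gives no verdict, so the points below come from my own camera and force checks.

- **Tag:** The orange tag hangs on the post. The last picture shows it flat on the collar with the pin through the hole.
- **Dial:** I turned it clockwise about 0.87 rad in small steps. The camera then showed the shackle jump out by about 8 mm, with the lock still down in its nest. I saw no clear peak in the measured moment, so I relied on the picture for this step.
- **Shackle:** I pulled it about 13 mm further until it met its stop at about 6 N. The picture before the lift and the last one both match about 20–22 mm out.
- **Lock:** It is held by the sides of its case, dial up with about 0.02 rad of tilt, its underside at about 0.21 m. The wrist reads 3.7 N downward, which fits the lock's weight, and it was still before hand-in.
- **Bystanders:** I did not touch the trays, bottle or stamp. The trays look unmoved in the last picture; I did not check the bottle or stamp there.
- **Not checked:** The final state could not be read after hand-in, because the interface had already closed.

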